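# Ready the jack rest for the vent panel

### The arm

A 6-joint arm with a two-finger parallel gripper is mounted at the origin on the work surface. World frame = base frame: x ahead of the robot, y to its left, z up, the work surface at z = 0. Lengths are in mm, angles in rad, forces in N, time in s.
With the tool pointing down it reaches from about 375 to 975 mm from the base axis. Payload 3.8 kg.
Tool frame: the origin (TCP) lies at the very end of the fingers, on their centre line; the grasp point (between the pads) lies 19 mm behind it (env.pinch_z is the distance from the TCP to the grasp point, in mm); z points along the fingers, y is the line along which they close (so a half turn about z gives the same grasp; the last joint's range is limited). The gripper opens to 85 mm and grips with 20 to 120 N. Pads are 22 mm wide; open, the fingers measure 114 mm over their backs; the gripper's body (76 mm by 85 mm) begins 54 mm behind the grasp point. The pads swing forward as they close: fully open they stand 13 mm farther back than shut.
Start: joints at [-1.285, 0.264, 1.604, -0, 1.274, -0.037], TCP at [214.12, -640.133, 192.68] pointing down, gripper open.
Joint ranges: [-2.63, 2.63], [-0.94, 2.18], [0.31, 2.57], [-1.31, 4.45], [0, 2.66], [-2.55, 2.55]. Speed limits (rad/s): [2.57, 2.57, 3.14, 3.14, 3.14, 3.14].

### API

Orientations are given as a unit quaternion [w, x, y, z].
In Python, from plant import env, read_camera, job gives the robot as it stands.
- The arm moves only by the tool move_arm, never from a script. Its argument "moves" is one flat list of numbers, 7 for each row, row after row: the shift along the tool's x, y, z in cm, then the turn, a rotation vector about the tool's x, y, z in degrees, then the finger opening in cm, from 0 to 8.54. In form: [dx, dy, dz, wx, wy, wz, jaw, dx, dy, dz, wx, wy, wz, jaw, ...]. A call has 1 to 12 rows; each row is the pose to reach, as a shift and turn from the pose commanded when the call began, along the tool's axes at that moment; what a row does not reach only later rows make up. A row lasts 1/8 s, in which the tool goes at most 62.5 mm and 10.7 degrees, less where a joint would pass 70% of its speed; a pose out of reach is approached as far as the arm can. A call with a gripper value outside its range is refused whole. The fingers move at their own pace and stop on an object; "grip_force" is the grip in N (left out, the last holds). Time passes only in rows, so rows that repeat a pose let the fingers close. It gives the time, the measured TCP pose, the force, the opening and the grip force at its end, in the units of the state.
- env.sense(): the state, without advancing time (a new reading comes with each control period).
- read_camera(name): name is "scene" or "top" or "wrist"; returns a dict with "color" (400x640x3 uint8, blue, green, red), "camera_matrix" (3x3 intrinsics, pixels), "origin" and "rotation" of the camera in the world; the wrist camera has in their place "mount" (4x4, takes a point from camera to tool coordinates, whose origin is the TCP and whose axes are the flange's). Camera axes: x right, y down, z forward; pixel columns grow to the right and rows downward; lengths in mm; the calibration is good to about 2 mm. The wrist camera is an equidistant fisheye: a pixel r from the principal point sees the ray r / f radians off the axis. A picture is of the moment at which its call begins: read the wrist's pose just before it. There is no depth.
- job.hand_in(): hands the job in; it is judged then, once.
The state is a dict: "time_s": time; "joint_positions": joint angles; "qvel": joint speeds; "effort": joint torques, N m; "tool_pos": TCP position; "tool_rot": TCP orientation; "wrist_force": force on the tool from outside, world axes, zero at the start; "torque": the same for the moment, N m; "gripper_width": finger opening in mm; "gripper_force": force on a finger pad.
Only numpy, scipy, OpenCV 4.12 (cv2) and the standard library are available. Lean on these libraries where they do the work, as an engineer would, in place of code of your own. Each camera call takes 0.05 s, during which the arm holds its last target. There are 200 camera calls.

### The job

Get the jack ready to support the moulded panel: turn the carousel to bring each green-capped rest pad to its open window, and stand every green-capped pad upright on a white circle of the jack's table, one to a circle, leaving the orange-capped pad in the carousel. Only when they all stand there, raise the table level with the red gauge finger by turning the jack's collar with the tommy bar, moved from hole to hole, never with the fingers. Finally lay the bar flat with its handle on the black mat, leaving the sanding block and the filler tin where they are.

Things in the scene. Friction and masses are not known exactly. Their poses are not given: they have to be found in the camera images.
- stand: Parts carousel: fixed grey foot 240 mm across; origin on its axis at bench height. A clear flat hood, 70 to 74 mm above the bench, covers the rear and sides of the tray: along this body's axes, x -28 to 128 mm where |y| is 48 to 128 mm, and x 38 to 128 mm where |y| is less. The open window, where parts are taken from above, is at its -x side (78 mm from the axis), roughly facing the robot.
- carousel_knob (a point): Centre of the black bar-shaped knob on the carousel's axis, fast to the blue tray: 60 mm long (along the point's x axis), 24 mm wide, 36 mm high, its middle 110 mm above the bench. It turns with the tray, either way without end, on a light brake (0.06 N m), and stays where it is left.
- tray (a point): Centre of the floor of the carousel's blue tray, 20 mm above the bench: 230 mm across, 14 mm rim, two crossing dividers 24 mm high along the point's x and y axes (they turn with the tray), making four compartments whose middles lie 78 mm from the axis at 45 degrees between those axes. Each compartment holds one standing pad near its middle, or is empty.
- pad0_mid (a point): Rest pad with a green cap, one of up to three: its foot is 32 mm across and 8 mm high, its body 27 mm across, its whole height 42 mm (70 g); it stands upright. The point is on its axis, half-way up (21 mm above its foot). May be absent.
- pad1_mid (a point): Rest pad with a green cap, one of up to three: its foot is 32 mm across and 8 mm high, its body 27 mm across, its whole height 42 mm (70 g); it stands upright. The point is on its axis, half-way up (21 mm above its foot). May be absent.
- pad2_mid (a point): Rest pad with a green cap, one of up to three: its foot is 32 mm across and 8 mm high, its body 27 mm across, its whole height 42 mm (70 g); it stands upright. The point is on its axis, half-way up (21 mm above its foot). May be absent.
- hardpad_mid (a point): Rest pad with an ORANGE cap, not wanted: its foot is 32 mm across and 8 mm high, its body 27 mm across, its whole height 42 mm (70 g); it stands upright. The point is on its axis, half-way up (21 mm above its foot).
- table_top (a point): Centre of the top face of the screw jack's round aluminium table (120 mm across, 8 mm thick, not turning), at first 106 mm above the bench. It rises 24 mm for a full turn of the collar and stays where it is left; travel about 24 mm.
- circle0 (a point): Centre of a white circle with a black edge (41 mm across) painted on the jack's table, one of three, each 38 mm from the table's centre; one pad goes on a circle.
- circle1 (a point): Centre of a white circle with a black edge (41 mm across) painted on the jack's table, one of three, each 38 mm from the table's centre; one pad goes on a circle.
- circle2 (a point): Centre of a white circle with a black edge (41 mm across) painted on the jack's table, one of three, each 38 mm from the table's centre; one pad goes on a circle.
- collar_centre (a point): Centre of the jack's dark steel collar (100 mm across, 30 mm high) on the jack's upright axis, at the height of its six radial holes, 55 mm above the bench. Holes 14 mm wide and high, every 60 degrees, one along this point's x axis (it turns with the collar; yellow mark). A bar goes in 30 mm from the rim. Clockwise from above raises the table; takes about 0.3 N m; does not run back.
- jack_foot (a point): Centre of the underside of the jack's fixed blue foot, 120 mm across; its +x axis points to the gauge, its -x side roughly to the robot, where there is room to swing the bar.
- gauge_finger (a point): Tip of the red finger of the fixed height gauge behind the jack (away from the robot): the point is on the finger's top face, the height at which the jack table's top face must end. The finger is 4 mm thick, 8 mm wide, and its tip is 9 mm clear of the table's edge.
- bar_handle (a point): Tommy bar: red handle 70 mm long, 18 mm wide, 22 mm high, with a round steel rod 10 mm thick sticking out along the handle's +x axis, its rounded tip 115 mm from the handle's centre (140 g). The point is the handle's centre; it lies flat at first, about 13 mm above the bench.
- mat: Black rubber mat for the bar, 240 x 130 mm (x, y), 2 mm thick, fixed; origin under its centre.
- sander_mid (a point): Bystander: cork sanding block 110 x 50 x 35 mm, point at its centre.
- filler_tin_mid (a point): Bystander: filler tin, 70 mm across, 85 mm high, point at its centre.

How it is judged:
By the outcome, as a careful person would: the job done as asked, in the order asked, and still so for the second after the job is handed in, with the robot touching nothing.
Of pad0, pad1, pad2 only 2 to 3 are there at a start; the rules pass over those that are not, and their reading is None.
At some moment in a run one of bar may be knocked a few centimetres aside while the robot is not near it.
It also fails if it takes over 210 s, if anything falls off the work surface, if the arm or the gripper's body presses on something with over 40 N, if the wrist force passes 120 N, or if a joint passes its speed limit or range.

## Working session

There is one attempt and no reset: what is moved stays moved. The work goes in short steps, Python scripts to look and compute and a tool call to move; the robot and the scene stay as the last step left them, time stands still between calls to the robot, and variables do not carry over. Pictures are saved under pics/ and viewed, at most 14 in all, crops included, and the job is handed in when it is done.

Besides the shell and the picture viewer there is one more tool, called after ">>>" by a JSON object that holds its "op" and its "data". move_arm: Moves the arm, as the interface text tells. Its arguments: {"type":"object","properties":{"moves":{"type":"array","items":{"type":"number"}},"grip_force":{"type":"number"}},"required":["moves"]}

```bash
ls; mkdir -p pics
python3 - <<'E'
from plant import env, read_camera, job
import cv2
s=env.sense();print(s['time_s'],s['tool_pos'],s['tool_rot'],env.pinch_z)
for n in("scene","top","wrist"):
    r=read_camera(n);cv2.imwrite(f"pics/{n}0.png",r["color"])
    print(n,r["camera_matrix"].tolist(),[ (k,r[k].tolist()) for k in r if k in("origin","rotation","mount")])
E
```

```text
pics
0.0 [ 213.88825528 -639.37502119  191.3910534 ] [-1.08521402e-03  9.87003664e-01  1.60694024e-01 -1.40120448e-04] 18.700000000000003
scene [[466.06168226140744, 0.0, 319.91121632598686], [0.0, 466.06168226140744, 200.1583147035135], [0.0, 0.0, 1.0]] [('origin', [1292.2133192827416, -657.2103246541351, 829.5237601821964]), ('rotation', [-0.41085967471571794, 0.8245356069736798, 0.3438746613594886, -0.18189441387776895])]
top [[363.59967308435006, 0.0, 321.10245536299215], [0.0, 363.59967308435006, 198.6980223740518], [0.0, 0.0, 1.0]] [('origin', [400.16330574485715, 4.850819943058062, 935.5438715336377]), ('rotation', [-0.08835766594305319, 0.7324649655643966, -0.6706432643047882, 0.07697797823053744])]
wrist [[309.70691628693146, 0.0, 319.0084330363915], [0.0, 309.70691628693146, 199.65833769476203], [0.0, 0.0, 1.0]] [('mount', [[-0.0001907053161231673, -0.959698383430191, -0.28103198478635544, 71.70663775603816], [0.9999998187407556, -0.00034351563173285854, 0.0004944850494742368, -0.3642096986109511], [-0.0005710953824019018, -0.2810318395457829, 0.9596982749862457, -180.6057283024714], [0.0, 0.0, 0.0, 1.0]])]
```

View pics/top0.png

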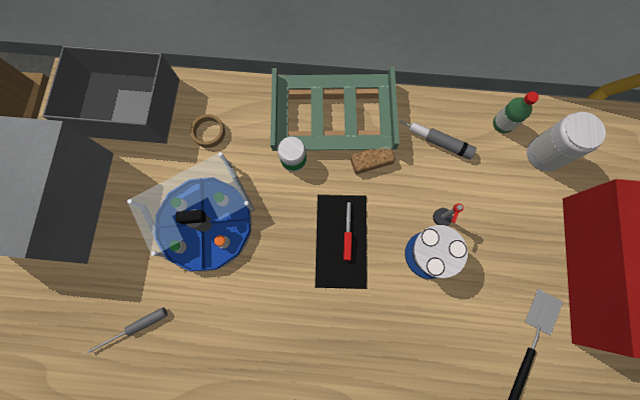

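View pics/scene0.png

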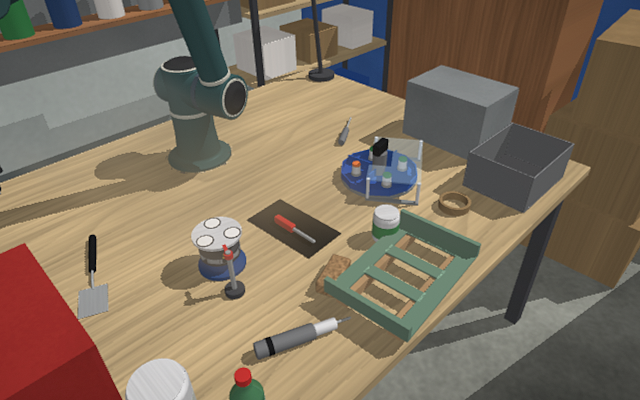

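Top view: tray about (203,224) px with knob (190,216). Green caps at (178,203), (220,198), (178,246), orange at (221,241). Bar handle (348,246), jack table (440,252), gauge (458,210). Next I'll measure these.

```bash
cat > h.py <<'E'
from plant import env, read_camera, job
import numpy as np, cv2
from scipy.spatial.transform import Rotation as R
def q(v): return R.from_quat([v[1],v[2],v[3],v[0]])
class Cam:
    def __init__(s,n,save=None):
        if n=="wrist":
            st=env.sense(); s.st=st
        r=read_camera(n); s.n=n; s.img=r["color"]; s.K=r["camera_matrix"]
        if n=="wrist":
            M=np.array(r["mount"]); T=q(st["tool_rot"]).as_matrix()
            s.R=T@M[:3,:3]; s.o=np.array(st["tool_pos"])+T@M[:3,3]
        else: s.o=np.array(r["origin"]); s.R=q(r["rotation"]).as_matrix()
        if save: cv2.imwrite(f"pics/{save}.png",s.img)
    def ray(s,p):
        d=(np.asarray(p,float)-s.K[:2,2])/s.K[0,0]
        if s.n=="wrist":
            t=np.linalg.norm(d)+1e-9; v=np.array([*(d/t*np.sin(t)),np.cos(t)])
        else: v=np.array([*d,1.])
        v=s.R@v; return v/np.linalg.norm(v)
    def at(s,p,z):
        v=s.ray(p); return s.o+v*(z-s.o[2])/v[2]
    def px(s,P):
        c=s.R.T@(np.asarray(P,float)-s.o)
        if s.n=="wrist":
            r=np.hypot(c[0],c[1]); t=np.arctan2(r,c[2]); d=c[:2]/(r+1e-9)*t
        else: d=c[:2]/c[2]
        return d*s.K[0,0]+s.K[:2,2]
    def blobs(s,lo,hi,amin=15,hsv=True):
        m=cv2.inRange(cv2.cvtColor(s.img,cv2.COLOR_BGR2HSV),np.array(lo),np.array(hi))
        n,l,st,c=cv2.connectedComponentsWithStats(m)
        return [(c[i],int(st[i,4]),l==i) for i in range(1,n) if st[i,4]>=amin]
def tri(a,pa,b,pb):
    u,v=a.ray(pa),b.ray(pb); w=a.o-b.o
    t=np.linalg.lstsq(np.stack([u,-v],1),-w,rcond=None)[0]
    A,B=a.o+t[0]*u,b.o+t[1]*v; return (A+B)/2,np.linalg.norm(A-B)
GREEN=((50,70,40),(90,255,255));ORANGE=((6,150,120),(18,255,255));RED=((0,150,60),(5,255,255));BLUE=((105,120,40),(125,255,255))
E
python3 - <<'E'
from h import *
np.set_printoptions(precision=1,suppress=True)
t=Cam("top");s=Cam("scene")
for nm,c,z in(("green",GREEN,62),("orange",ORANGE,62),("red",RED,20),("blue",BLUE,30)):
    for C in(t,s):
        for b in C.blobs(*c):
            if b[1]<9000: print(nm,C.n,b[0],b[1],C.at(b[0],z))
g=cv2.inRange(t.img,(200,200,200),(255,255,255))
for p in((430,237),(457,249),(435,266)):print(t.at(p,106))
def up(C,x0,x1,y0,y1,f): return cv2.resize(C.img[y0:y1,x0:x1],None,fx=f,fy=f,interpolation=cv2.INTER_CUBIC)
a=up(t,120,260,150,275,2.8);b=up(t,390,480,195,290,4.2);c=up(s,180,270,205,305,4.2);d=up(s,330,430,130,220,2.8)
W=np.zeros((600,800,3),np.uint8)
a=cv2.resize(a,(400,357));W[:357,:400]=a;b=cv2.resize(b,(300,317));W[:317,400:700]=b;W[320:320+270,400:643]=cv2.resize(c,(243,270));W[357:357+240,:267]=cv2.resize(d,(267,240))
cv2.imwrite("pics/m1.png",W)
E
```

```text
green top [299.  88.] 19 [905. 114.  62.]
green top [517.6 109.9] 463 [ 890.6 -462.2   62. ]
green top [498.6 127.7] 50 [ 835.7 -411.9   62. ]
green top [294.6 165.1] 118 [689.1 103.   62. ]
green top [218.4 196.7] 76 [590.9 282.5  62. ]
green top [175.3 201.8] 76 [568.6 386.6  62. ]
green top [174.4 245.3] 87 [462.6 369.3  62. ]
green scene [15.  20.6] 1056 [-2049.6    33.     62. ]
green scene [199.9  39.8] 2088 [-910.1  593.6   62. ]
green scene [218.8  88.7] 60 [-305.6  298.7   62. ]
green scene [402.5 158.1] 32 [568.8 388.4  62. ]
green scene [386.7 174.4] 28 [592.  282.4  62. ]
green scene [383.6 231.1] 205 [751.2  75.1  62. ]
green scene [247.6 391.8] 498 [ 861. -436.   62.]
orange top [219.3 240.3] 85 [483.9 263.5  62. ]
orange scene [355.9 163.4] 38 [485.6 264.2  62. ]
red top [530.9  97.3] 134 [ 955.6 -522.7   20. ]
red top [455.3 212.7] 75 [ 611.2 -316.    20. ]
red top [347.2 245.7] 227 [502.8 -46.6  20. ]
red scene [285.7 222.1] 115 [506.7 -43.3  20. ]
red scene [224.6 247.4] 17 [ 472.  -221.5   20. ]
red scene [229.2 255.1] 31 [ 504.3 -230.1   20. ]
red scene [242.5 376.8] 263 [ 805.  -411.8   20. ]
blue top [210.7 238.9] 3261 [488.5 295.   30. ]
blue top [413.9 259.2] 343 [ 483.2 -211.8   30. ]
blue scene [63.5 13. ] 791 [-2137.9   339.1    30. ]
blue scene [326.    6.4] 169 [-981.3 1591.8   30. ]
blue scene [374.8  13.9] 671 [-630.1 1667.7   30. ]
blue scene [605.9  26.1] 1050 [ 483.7 2340.1   30. ]
blue scene [307.   12.5] 111 [-965.5 1407.5   30. ]
blue scene [363.9  68. ] 1268 [-78.9 942.3  30. ]
blue scene [357.1 164.9] 467 [460.6 298.3  30. ]
blue scene [389.3 157.9] 80 [507.1 403.   30. ]
blue scene [408.8 170.6] 18 [598.6 386.4  30. ]
blue scene [387.2 188.3] 396 [611.2 264.7  30. ]
blue scene [243.3 255.4] 19 [ 540.1 -211.    30. ]
blue scene [211.1 276.7] 33 [ 544.9 -309.2   30. ]
[ 529.5 -228.6  106. ]
[ 507.6 -290.   106. ]
[ 465.2 -241.   106. ]
```

View pics/m1.png

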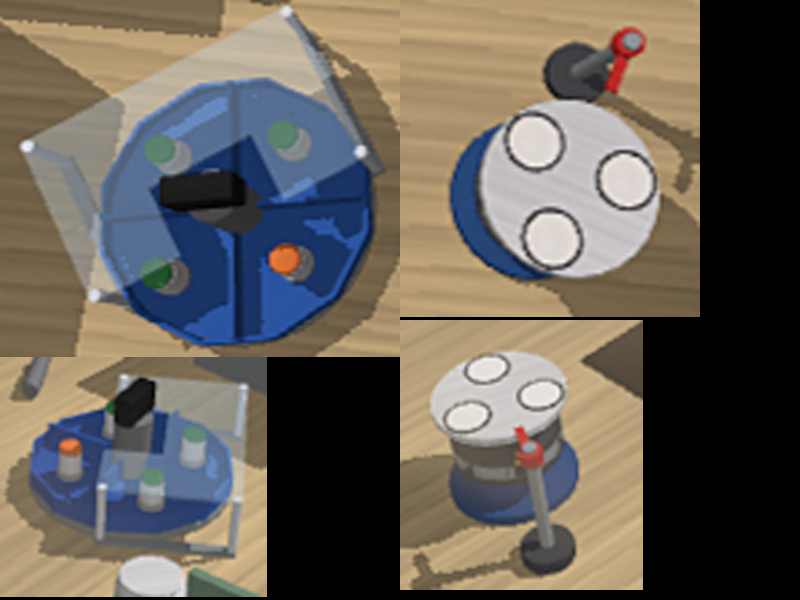

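```bash
cat >> h.py <<'E'
def plan(*tg, cur=None):
    """targets: (x,y,z,yaw_deg) of tool (down; yaw=angle of tool x axis in world). prints dx dy dz cm, wz deg from present pose"""
    st=env.sense(); T=q(st["tool_rot"]); p=np.array(st["tool_pos"]); x=T.as_matrix()[:,0]; y0=np.degrees(np.arctan2(x[1],x[0]))
    print("now",p.round(1),"yaw %.1f"%y0,"t",round(st["time_s"],2),"w",round(float(st["gripper_width"]),1),"q",np.round(st["joint_positions"],2))
    for X in tg:
        D=R.from_matrix([[np.cos(np.radians(X[3])),np.sin(np.radians(X[3])),0],[np.sin(np.radians(X[3])),-np.cos(np.radians(X[3])),0],[0,0,-1]])
        print("->",X,"shift",(T.inv().apply(np.array(X[:3])-p)/10).round(2),"rv",np.degrees((T.inv()*D).as_rotvec()).round(1))
E
python3 - <<'E'
from h import *
np.set_printoptions(precision=1,suppress=True)
t=Cam("top");s=Cam("scene")
c=np.array([t.at(p,74)[:2] for p in((129.4,201.5),(220.5,154.2),(246,203.2),(153,253.6))]);print(c, np.linalg.norm(np.diff(c,axis=0),axis=1))
d=(c[0]+c[1]-c[2]-c[3])/2;print("stand x ang",np.degrees(np.arctan2(d[1],d[0])), "centre from hood", c.mean(0)-50*d/np.linalg.norm(d))
# knob top z=128
m=cv2.inRange(t.img[195:240,165:225],(0,0,0),(28,28,28));n,l,st,cc=cv2.connectedComponentsWithStats(m);i=1+st[1:,4].argmax()
r=cv2.minAreaRect(cv2.findContours((l==i).astype('uint8'),0,1)[0][0]);b=cv2.boxPoints(r)+[165,195];P=np.array([t.at(p,128) for p in b]);print("knob box",P)
for C in(t,s):
    for bl in C.blobs(*RED):
        ys,xs=np.nonzero(bl[2])
        print(C.n,bl[0],bl[1],"low",xs[ys.argmax()],ys.max(),"top",xs[ys.argmin()],ys.min(),"left",xs.min(),ys[xs.argmin()])
print("gauge tip",tri(t,(453.9,222.6),s,(223.3,245.7)))
bl=[b for b in t.blobs(*RED) if abs(b[0][0]-347)<3][0]
P=np.array([t.at((x,y),22)[:2] for y,x in np.argwhere(bl[2])]);u,S,v=np.linalg.svd(P-P.mean(0));print("bar",P.mean(0),np.degrees(np.arctan2(v[0,1],v[0,0])),np.ptp((P-P.mean(0))@v[0]))
print("rod tip",t.at((348.5,204),13))
plan((526.5,325.5,200,0))
E
```

```text
[[557.2 493.3]
 [697.6 290.2]
 [577.9 209. ]
 [437.9 411.1]] [246.9 144.6 245.8]
stand x ang 34.362608429636 centre from hood [526.4 322.7]
knob box [[530.1 352.7 128. ]
 [541.4 287.5 128. ]
 [516.9 281.4 128. ]
 [505.7 346.2 128. ]]
top [531.   97.3] 133 low 529 104 top 530 91 left 524 99
top [604.7 266. ] 11876 low 633 357 top 616 179 left 563 204
top [455.4 212.6] 76 low 453 222 top 458 203 left 451 220
top [347.2 245.7] 229 low 347 260 top 344 232 left 343 251
scene [285.7 222. ] 113 low 291 232 top 277 215 left 275 216
scene [ 43.8 339. ] 11932 low 0 399 top 24 243 left 0 254
scene [224.6 247.4] 17 low 224 250 top 223 245 left 223 245
scene [229.1 255. ] 33 low 229 258 top 231 251 left 224 253
scene [242.6 376.8] 265 low 240 386 top 239 368 left 234 374
gauge tip (array([ 565.8, -275.9,  120.7]), np.float64(3.9590072389322155))
bar [502.5 -46.5] -178.4080223038059 70.47985707118121
rod tip [611.7 -42.5  13. ]
now [ 214.1 -640.   192.4] yaw 18.5 t 0.35 w 85.3 q [-1.3  0.3  1.6  0.   1.3 -0. ]
-> (526.5, 325.5, 200, 0) shift [ 60.2 -81.7  -0.7] rv [-0.   0.  18.5]
```

>>> {"op": "move_arm", "data": {"moves": [60.2,-81.7,-0.7,0,0,-81.5,5,60.2,-81.7,-0.7,0,0,-81.5,5,60.2,-81.7,-0.7,0,0,-81.5,5,60.2,-81.7,-0.7,0,0,-81.5,5,60.2,-81.7,-0.7,0,0,-81.5,5,60.2,-81.7,-0.7,0,0,-81.5,5,60.2,-81.7,-0.7,0,0,-81.5,5,60.2,-81.7,-0.7,0,0,-81.5,5,60.2,-81.7,-0.7,0,0,-81.5,5,60.2,-81.7,-0.7,0,0,-81.5,5,60.2,-81.7,-0.7,0,0,-81.5,5,60.2,-81.7,-0.7,0,0,-81.5,5]}}

```text
time_s: 1.85
tool_pos: [445.0, 75.7, 198.5]
tool_rot: [0.001, 0.643, 0.766, 0.001]
wrist_force: [0.4, -0.5, -0.4]
gripper_width: 49.9
gripper_force: 0.0
```

```bash
python3 -c "
from h import *
plan((526.5,325,200,100),(526.5,325,92,100))"
```

```text
now [445.   75.7 198.5] yaw 100.0 t 1.85 w 49.9 q [ 0.11 -0.18  2.05 -0.    1.26 -0.06]
-> (526.5, 325, 200, 100) shift [23.13 12.36 -0.14] rv [0.1 0.  0. ]
-> (526.5, 325, 92, 100) shift [23.14 12.34 10.66] rv [0.1 0.  0. ]
```

>>> {"op": "move_arm", "data": {"moves": [23.1,12.4,0,0,0,0,5,23.1,12.4,0,0,0,0,5,23.1,12.4,0,0,0,0,5,23.1,12.4,0,0,0,0,5,23.1,12.4,0,0,0,0,5,23.1,12.4,0,0,0,0,5,23.1,12.4,0,0,0,0,5]}}

```text
time_s: 2.72
tool_pos: [526.1, 321.0, 197.8]
tool_rot: [0.0, 0.643, 0.766, -0.0]
wrist_force: [0.5, -1.0, -0.1]
gripper_width: 50.0
gripper_force: 0.0
```

```bash
python3 -c "
from h import *
w=Cam('wrist','w1')
plan((526.5,325,92,100))
print([w.px(p) for p in((526.5,325,128),(521,355,128),(532,295,128))])"
```

```text
now [526.2 320.9 198. ] yaw 99.9 t 2.77 w 49.9 q [ 0.51  0.15  1.73 -0.    1.26  0.33]
-> (526.5, 325, 92, 100) shift [ 0.4  0.1 10.6] rv [-0.   0.  -0.1]
[array([320.03028482, 193.31817316]), array([319.75895386, 157.22042647]), array([320.27670912, 227.27903016])]
```

View pics/w1.png

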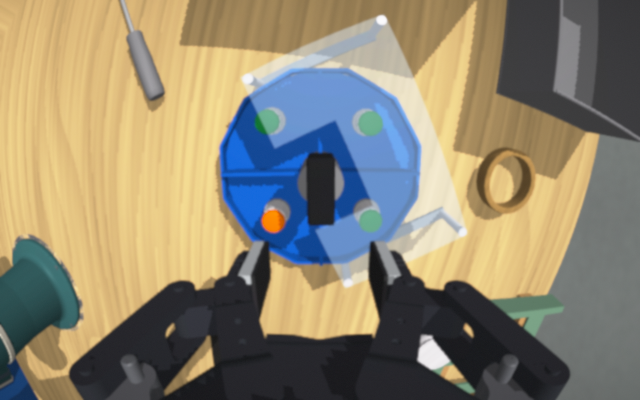

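>>> {"op": "move_arm", "data": {"moves": [0.2,0,5,0,0,0,5,0.2,0,10.5,0,0,0,5,0.2,0,10.5,0,0,0,5,0.2,0,10.5,0,0,0,5,0.2,0,10.5,0,0,0,1.5,0.2,0,10.5,0,0,0,1.5,0.2,0,10.5,0,0,0,1.5,0.2,0,10.5,0,0,0,1.5], "grip_force": 30}}

```text
time_s: 3.78
tool_pos: [526.3, 324.8, 93.3]
tool_rot: [0.0, 0.643, 0.766, 0.0]
wrist_force: [-0.5, -0.6, -0.3]
gripper_width: 14.3
gripper_force: 0.0
```

>>> {"op": "move_arm", "data": {"moves": [0,0,0,0,0,-10,1.5,0,0,0,0,0,-20,1.5,0,0,0,0,0,-30,1.5,0,0,0,0,0,-40,1.5,0,0,0,0,0,-50,1.5,0,0,0,0,0,-60,1.5,0,0,0,0,0,-69,1.5,0,0,0,0,0,-69,1.5,0,0,0,0,0,-69,1.5,0,0,0,0,0,-69,5,0,0,0,0,0,-69,5,0,0,-6,0,0,-69,5]}}

```text
time_s: 5.28
tool_pos: [521.7, 322.0, 147.0]
tool_rot: [-0.005, 0.096, 0.995, -0.004]
wrist_force: [0.8, 1.4, -1.1]
gripper_width: 49.7
gripper_force: 0.0
```

Run:
```python
from h import *
t=Cam('top')
for nm,c in(("green",GREEN),("orange",ORANGE)):
    for b in t.blobs(*c):
        P=t.at(b[0],62)
        if np.hypot(*(P[:2]-[526.5,325.5]))<115: print(nm,b[0].round(1),b[1],P.round(1),np.degrees(np.arctan2(P[1]-325.5,P[0]-526.5)).round(1))
plan()
```

```text
green [218.4 196.7] 76 [590.9 282.5  62. ] -33.8
green [174.2 245.2] 90 [462.6 369.8  62. ] 145.3
orange [219.3 240.3] 85 [483.9 263.5  62. ] -124.5
now [528.7 326.  160.6] yaw 169.0 t 5.33 w 50.1 q [ 0.51  0.18  1.77 -0.    1.19 -0.87]
```

Run:
```python
from h import *
w=Cam('wrist'); s=Cam('scene'); t=Cam('top')
plan()
a=cv2.resize(s.img[100:225,310:450],(420,375),interpolation=2); b=cv2.resize(t.img[150:275,120:260],(380,340),interpolation=2)
W=np.zeros((600,800,3),np.uint8);W[:375,:420]=a;W[:340,420:]=b;W[375:,:360]=cv2.resize(w.img,(360,225))
cv2.imwrite('pics/m2.png',W)
```

```text
now [527.6 325.4 155.2] yaw 169.0 t 5.47 w 49.9 q [ 0.51  0.18  1.77  0.    1.18 -0.87]
```

View pics/m2.png

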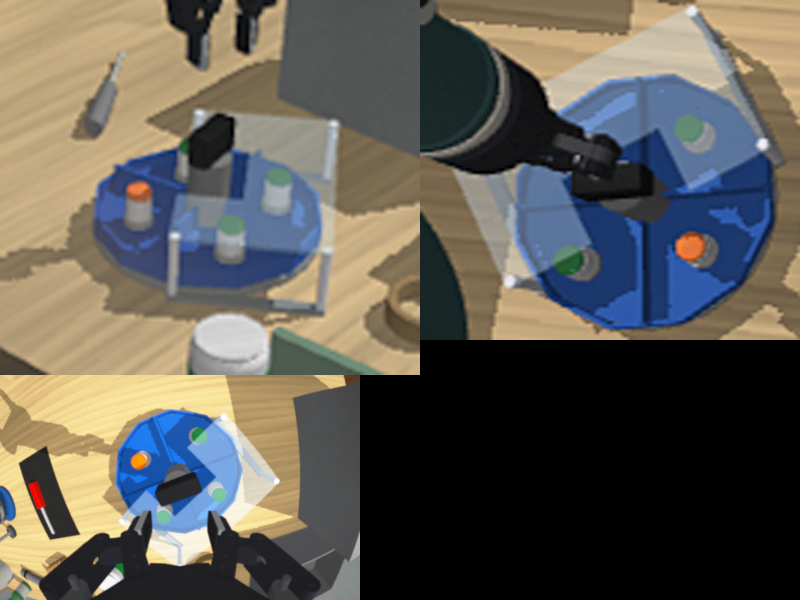

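Run:
```python
from h import *
s=Cam('scene');t=Cam('top');st=env.sense();p=np.array(st['tool_pos'])
for C in(s,t):print(C.n,"tcp",C.px(p),"knob",C.px((526.5,325.5,110)),"grasp pt",C.px(p+[0,0,19]))
for a,b in(((380.7,146.7),(120+(613-420)/2.714,150+180/2.72)),): print(tri(s,a,t,b))
plan()
```

```text
scene tcp [380.29102155 135.10514882] knob [379.9659851 147.3116317] grasp pt [380.67472482 129.42619487]
top tcp [183.51027135 214.01357644] knob [189.83135937 217.07627439] grasp pt [180.20335588 212.31731705]
(array([529.31541408, 322.89351326, 113.65341836]), np.float64(3.224762321360798))
now [525.6 324.2 152.1] yaw 169.0 t 5.58 w 50.5 q [ 0.51  0.19  1.78 -0.    1.18 -0.87]
```

Run:
```python
from h import *
w=Cam('wrist');p=w.st;T=q(p['tool_rot']);im=w.img.copy()
f=2
o=cv2.resize(im[180:380,180:460],None,fx=f,fy=f,interpolation=2)
for z,c in((0,(0,0,255)),(-19,(0,255,255)),(-45,(255,255,0))):
    for y in(-25,25):
        a=w.px(np.array(p['tool_pos'])+T.apply([0,y,z]));cv2.circle(o,tuple(int(v) for v in (a-[180,180])*f),4,c,-1)
cv2.imwrite('pics/m3.png',o); plan()
```

```text
now [525.2 324.  151.4] yaw 169.0 t 5.62 w 50.2 q [ 0.51  0.19  1.78  0.    1.18 -0.87]
```

View pics/m3.png

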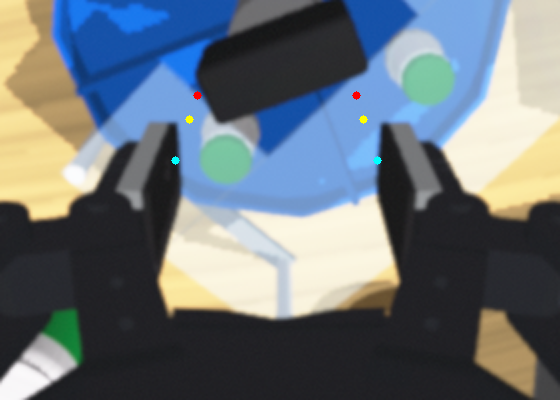

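Fingertips appear about 43 mm behind the reported TCP in both the wrist and scene views, with the tips at crop px (178,125) and (380,125). So the first grip closed above the knob. I'll go lower, watching the force.

>>> {"op": "move_arm", "data": {"moves": [0,0,0,0,0,69,5,0,0,0,0,0,69,5,0,0,0,0,0,69,5,0,0,0,0,0,69,5,0,0,0,0,0,69,5,0,0,0,0,0,69,5,0,0,0,0,0,69,5,0,0,0,0,0,69,5,0,0,3,0,0,69,5,0,0,6,0,0,69,5,0,0,7.5,0,0,69,5,0,0,7.5,0,0,69,5]}}

```text
time_s: 7.12
tool_pos: [524.8, 323.8, 76.0]
tool_rot: [-0.001, 0.643, 0.766, -0.002]
wrist_force: [-0.4, -0.4, -0.1]
gripper_width: 50.0
gripper_force: 0.0
```

>>> {"op": "move_arm", "data": {"moves": [0,0,1,0,0,0,5,0,0,2,0,0,0,5,0,0,2,0,0,0,1.5,0,0,2,0,0,0,1.5,0,0,2,0,0,0,1.5,0,0,2,0,0,0,1.5]}}

```text
time_s: 7.88
tool_pos: [526.7, 324.6, 57.8]
tool_rot: [0.0, 0.643, 0.766, 0.0]
wrist_force: [3.7, 1.2, -5.5]
gripper_width: 23.7
gripper_force: 35.2
```

Run:
```python
from h import *
plan()
w=Cam('wrist');s=Cam('scene');W=np.zeros((400,800,3),np.uint8);W[:250,:400]=cv2.resize(w.img,(400,250));W[:,400:]=cv2.resize(s.img[100:220,320:440],(400,400),interpolation=2);cv2.imwrite('pics/m4.png',W)
```

```text
now [526.7 324.6  57.8] yaw 100.0 t 7.88 w 23.7 q [ 0.51  0.27  1.86 -0.    1.01  0.34]
```

View pics/m4.png

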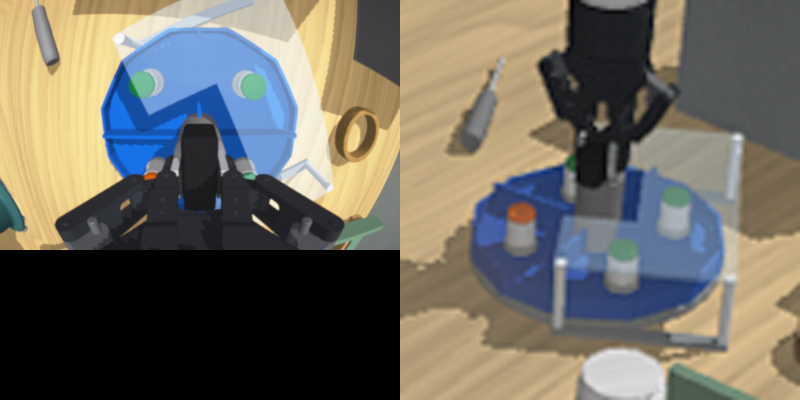

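>>> {"op": "move_arm", "data": {"moves": [0,0,0,0,0,-10,1.5,0,0,0,0,0,-20,1.5,0,0,0,0,0,-30,1.5,0,0,0,0,0,-40,1.5,0,0,0,0,0,-50,1.5,0,0,0,0,0,-60,1.5,0,0,0,0,0,-69,1.5,0,0,0,0,0,-69,1.5,0,0,0,0,0,-69,1.5,0,0,0,0,0,-69,5,0,0,0,0,0,-69,5,0,0,-4,0,0,-69,5]}}

```text
time_s: 9.48
tool_pos: [522.6, 322.8, 94.6]
tool_rot: [-0.004, 0.096, 0.995, -0.002]
wrist_force: [-0.4, 0.5, 0.7]
gripper_width: 50.0
gripper_force: 0.0
```

>>> {"op": "move_arm", "data": {"moves": [0,0,-4,0,0,0,5,0,0,-8,0,0,0,5,0,0,-8,0,0,0,5,0,0,-8,0,0,0,5]}}

```text
time_s: 9.98
tool_pos: [525.7, 324.5, 177.8]
tool_rot: [-0.0, 0.096, 0.995, -0.0]
wrist_force: [0.9, -0.2, -0.5]
gripper_width: 49.7
gripper_force: 0.0
```

```bash
cat >> h.py <<'E'
def pads(C=None,z=62):
    for C in (Cam('top'),Cam('wrist'),Cam('scene')):
        for nm,c in(("green",GREEN),("orange",ORANGE)):
            for b in C.blobs(*c):
                P=C.at(b[0],z); d=P[:2]-[526.5,325.5]
                if np.hypot(*d)<115: print(C.n,nm,b[0].round(1),b[1],P.round(1),"r %.1f"%np.hypot(*d),"ang %.1f"%np.degrees(np.arctan2(d[1],d[0])))
E
python3 - <<'E'
from h import *
pads()
c=np.cos(np.radians(214.4));s=np.sin(np.radians(214.4))
plan((526.5+78*c,325.5+78*s,130,124.4))
E
```

```text
top green [184.6 194.4] 65 [589.3 367.   62. ] r 75.3 ang 33.4
top green [169.6 236.6] 84 [482.2 384.7  62. ] r 73.9 ang 126.8
top green [211.  249.8] 92 [459.6 279.7  62. ] r 81.1 ang -145.6
wrist green [263.5 127. ] 558 [458.7 283.1  62. ] r 79.9 ang -148.0
wrist green [374.2 129.6] 504 [481.4 386.6  62. ] r 75.9 ang 126.4
wrist green [372.4 232.2] 389 [584.9 369.2  62. ] r 72.9 ang 36.8
scene green [353.5 158.3] 40 [459.8 281.2  62. ] r 80.1 ang -146.4
scene green [403.8 162.9] 33 [588.9 368.8  62. ] r 76.0 ang 34.7
now [524.9 323.9 176. ] yaw 169.0 t 10.12 w 50.2 q [ 0.51  0.17  1.75  0.    1.23 -0.87]
-> (np.float64(462.14114713429296), np.float64(281.43257373285485), 130, 124.4) shift [ 5.34 -5.36  4.62] rv [-0.2 -0.1 44.6]
```

>>> {"op": "move_arm", "data": {"moves": [5.5,-5.4,0,0,0,134.6,5,5.5,-5.4,0,0,0,134.6,5,5.5,-5.4,0,0,0,134.6,5,5.5,-5.4,0,0,0,134.6,5,5.5,-5.4,0,0,0,134.6,5,5.5,-5.4,0,0,0,134.6,5,5.5,-5.4,0,0,0,134.6,5,5.5,-5.4,0,0,0,134.6,5,5.5,-5.4,0,0,0,134.6,5,5.5,-5.4,0,0,0,134.6,5,5.5,-5.4,0,0,0,134.6,5,5.5,-5.4,0,0,0,134.6,5]}}

```text
time_s: 11.62
tool_pos: [461.0, 281.6, 176.3]
tool_rot: [0.0, 0.941, 0.34, -0.001]
wrist_force: [0.0, 0.5, -0.1]
gripper_width: 49.6
gripper_force: 0.0
```

Run:
```python
from h import *
plan((460.5,281,90,34.4),(460.5,281,-9,34.4))
w=Cam('wrist')
for b in w.blobs(*GREEN): print(b[0],b[1],w.at(b[0],62))
```

```text
now [461.  281.6 176.3] yaw 39.7 t 11.62 w 49.6 q [0.5  0.02 1.91 0.   1.21 1.38]
-> (460.5, 281, 90, 34.4) shift [-0.05  0.02  8.63] rv [-0.   0.2  5.3]
-> (460.5, 281, -9, 34.4) shift [-0.02  0.03 18.53] rv [-0.   0.2  5.3]
[332.89256198  28.26652893] 484 [586.53860261 369.2099224   62.        ]
[537.76717949 106.65538462] 975 [689.85850916 152.97328046  62.        ]
[248.84095427 100.40954274] 503 [482.46334467 386.47676329  62.        ]
[317.43155894 185.        ] 526 [459.89667871 282.94357406  62.        ]
```

>>> {"op": "move_arm", "data": {"moves": [0,0,3,0,0,5,5,0,0,8,0,0,5,5,0,0,12,0,0,5,5,0,0,15,0,0,5,5,0,0,17,0,0,5,5,0,0,18.3,0,0,5,5,0,0,18.3,0,0,5,5,0,0,18.3,0,0,5,5]}}

```text
time_s: 12.68
tool_pos: [462.6, 282.5, -4.4]
tool_rot: [-0.0, 0.953, 0.302, 0.001]
wrist_force: [-0.6, -0.2, 0.0]
gripper_width: 50.0
gripper_force: 0.0
```

Run:
```python
from h import *
plan(); w=Cam('wrist'); s=Cam('scene')
W=np.zeros((400,800,3),np.uint8);W[:,:400]=cv2.resize(w.img[120:340,210:430],(400,400));W[:,400:]=cv2.resize(s.img[100:220,310:430],(400,400),interpolation=2);cv2.imwrite('pics/m5.png',W)
```

```text
now [462.6 282.5  -4.4] yaw 35.1 t 12.68 w 50.0 q [0.5  0.22 2.06 0.   0.86 1.46]
```

View pics/m5.png

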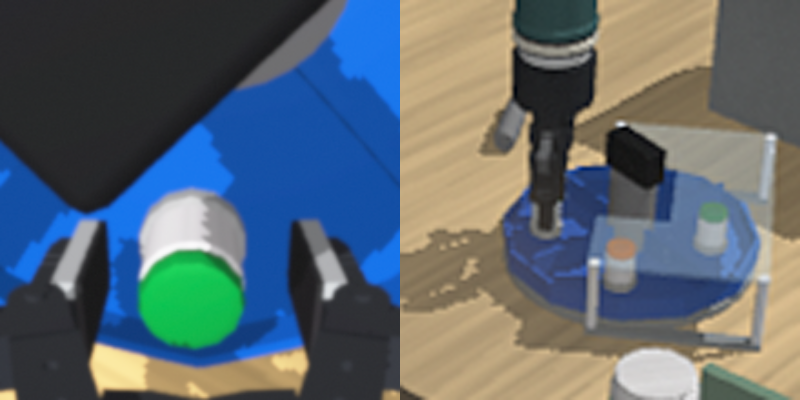

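>>> {"op": "move_arm", "data": {"moves": [0,0,0,0,0,0,2,0,0,0,0,0,0,2,0,0,0,0,0,0,2,0,0,0,0,0,0,2,0,0,0,0,0,0,2,0,0,-3,0,0,0,2,0,0,-8,0,0,0,2,0,0,-14,0,0,0,2,0,0,-16.5,0,0,0,2,0,0,-16.5,0,0,0,2], "grip_force": 30}}

```text
time_s: 14.02
tool_pos: [463.6, 283.0, 162.4]
tool_rot: [-0.001, 0.953, 0.301, 0.003]
wrist_force: [-0.9, 0.3, -1.0]
gripper_width: 26.3
gripper_force: 29.6
```

Run:
```python
from h import *
plan((529.5,-228.6,165,-19.5))
```

```text
now [463.6 283.  162.4] yaw 35.1 t 14.03 w 26.3 q [ 0.5   0.03  1.93 -0.    1.18  1.46]
-> (529.5, -228.6, 165, -19.5) shift [-24.01  45.65  -0.36] rv [-0.1 -0.3 54.6]
```

>>> {"op": "move_arm", "data": {"moves": [-24,45.6,0,0,0,54.6,2,-24,45.6,0,0,0,54.6,2,-24,45.6,0,0,0,54.6,2,-24,45.6,0,0,0,54.6,2,-24,45.6,0,0,0,54.6,2,-24,45.6,0,0,0,54.6,2,-24,45.6,0,0,0,54.6,2,-24,45.6,0,0,0,54.6,2,-24,45.6,0,0,0,54.6,2,-24,45.6,0,0,0,54.6,2,-24,45.6,0,0,0,54.6,2,-24,45.6,0,0,0,54.6,2]}}

```text
time_s: 15.52
tool_pos: [527.4, -227.2, 159.5]
tool_rot: [-0.0, 0.986, -0.168, -0.0]
wrist_force: [-0.8, -0.5, -1.0]
gripper_width: 26.0
gripper_force: 29.9
```

Run:
```python
from h import *
plan((529.5,-228.6,165,-19.5)); w=Cam('wrist','w6'); t=Cam('top')
for b in w.blobs(*GREEN): print(b[0],b[1])
# circles: bright low-saturation elliptical blobs from wrist
def circ(C,z=106):
    g=cv2.cvtColor(C.img,cv2.COLOR_BGR2HSV);m=cv2.inRange(g,np.array((0,0,215)),np.array((179,40,255)))
    n,l,st,c=cv2.connectedComponentsWithStats(m)
    for i in range(1,n):
        P=C.at(c[i],z)
        if st[i,4]>60 and np.hypot(*(P[:2]-[500,-253]))<70: print(C.n,c[i].round(1),st[i,2:5],P.round(1))
circ(w);circ(t)
print([w.px(p) for p in((529.5,-228.6,106),(507.6,-290,106),(465.2,-241,106))])
```

```text
now [ 527.4 -227.2  159.5] yaw -19.4 t 15.53 w 26.0 q [-0.45  0.1   1.86  0.    1.18  1.46]
-> (529.5, -228.6, 165, -19.5) shift [ 0.25  0.06 -0.55] rv [-0.   0.   0.1]
[ 46.70715835 134.56073753] 922
[319.07361963 282.94723926] 2445
[ 21.05555556 318.09722222] 72
wrist [361.6 203.5] [ 137  126 6551] [ 516.  -258.7  106. ]
wrist [317.9 200.9] [  45   45 1559] [ 529.6 -226.7  106. ]
wrist [398.6 193.8] [ 43  34 956] [ 513.7 -289.5  106. ]
top [428.9 237.4] [ 14  15 144] [ 528.5 -226.2  106. ]
top [434.6 256.7] [ 40  44 426] [ 485.9 -239.8  106. ]
top [456.2 245.2] [13 10 80] [ 515.9 -288.1  106. ]
top [435.2 266. ] [ 15  15 184] [ 465.1 -241.5  106. ]
[array([320.29378877, 200.20633669]), array([400.99995969, 200.47100064]), array([358.80248433, 263.49783977])]
```

View pics/w6.png

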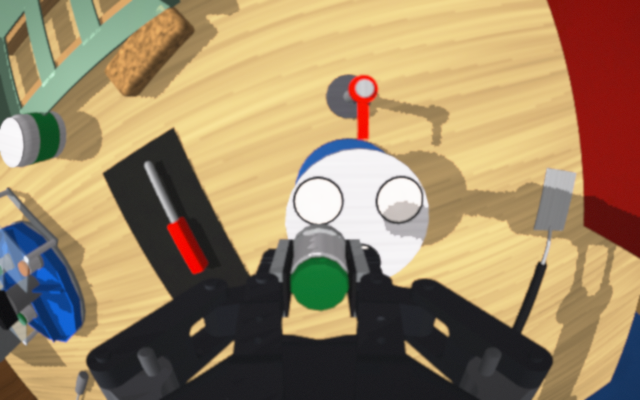

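>>> {"op": "move_arm", "data": {"moves": [0.2,-0.1,3,0,0,0,2,0.2,-0.1,6,0,0,0,2,0.2,-0.1,7.2,0,0,0,2,0.2,-0.1,7.5,0,0,0,2,0.2,-0.1,7.5,0,0,0,2,0.2,-0.1,7.5,0,0,0,2]}}

```text
time_s: 16.38
tool_pos: [530.8, -229.2, 86.3]
tool_rot: [0.0, 0.986, -0.169, 0.001]
wrist_force: [-0.3, 0.3, -0.7]
gripper_width: 26.3
gripper_force: 29.8
```

>>> {"op": "move_arm", "data": {"moves": [0,0,0.1,0,0,0,2,0,0,0.2,0,0,0,2,0,0,0.3,0,0,0,2,0,0,0.3,0,0,0,2]}}

```text
time_s: 16.88
tool_pos: [529.8, -228.8, 81.9]
tool_rot: [0.0, 0.986, -0.17, 0.0]
wrist_force: [0.2, -0.2, 0.5]
gripper_width: 26.2
gripper_force: 30.0
```

>>> {"op": "move_arm", "data": {"moves": [0,-0.1,0.1,0,0,0,2,0,-0.1,0.2,0,0,0,2,0,-0.1,0.2,0,0,0,2]}}

```text
time_s: 17.25
tool_pos: [530.0, -228.8, 81.8]
tool_rot: [0.001, 0.986, -0.169, 0.0]
wrist_force: [-5.2, -0.1, 10.7]
gripper_width: 26.4
gripper_force: 30.9
```

Run:
```python
from h import *
plan(); s=Cam('scene'); w=Cam('wrist')
W=np.zeros((400,800,3),np.uint8);W[:,:400]=cv2.resize(s.img[180:280,170:270],(400,400),interpolation=2);W[:,400:]=cv2.resize(w.img[100:340,210:450],(400,400));cv2.imwrite('pics/m6.png',W)
```

```text
now [ 530.  -228.8   81.8] yaw -19.5 t 17.25 w 26.4 q [-0.45  0.17  1.93 -0.    1.04  1.46]
```

View pics/m6.png

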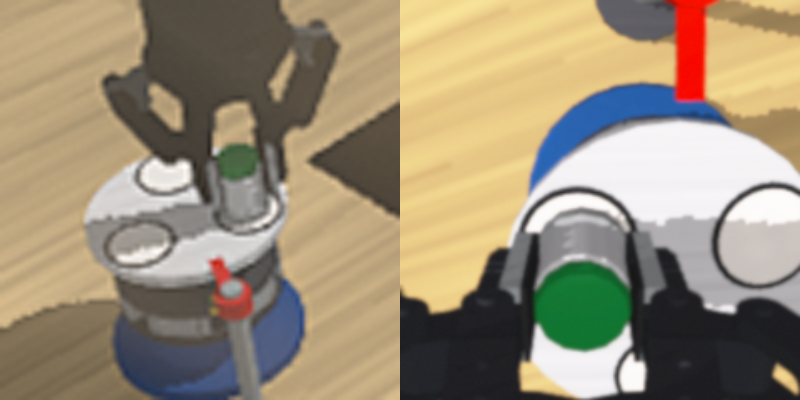

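>>> {"op": "move_arm", "data": {"moves": [0,0,-0.1,0,0,0,4.5,0,0,-0.1,0,0,0,4.5,0,0,-0.1,0,0,0,4.5,0,0,-3,0,0,0,4.5,0,0,-8,0,0,0,4.5,0,0,-8.8,0,0,0,4.5,0,0,-8.8,0,0,0,5]}}

```text
time_s: 18.23
tool_pos: [530.5, -227.9, 168.3]
tool_rot: [0.0, 0.986, -0.169, 0.001]
wrist_force: [-0.1, 0.5, -0.5]
gripper_width: 49.8
gripper_force: 0.0
```

Run:
```python
from h import *
plan((526.5,325.5,170,-11),(526.5,325.5,57,-11))
w=Cam('wrist')
for b in w.blobs(*GREEN): 
    if b[1]>300: print(b[0],b[1],w.at(b[0],148))
```

```text
now [ 530.5 -227.9  168.3] yaw -19.5 t 18.23 w 49.8 q [-0.45  0.1   1.85  0.    1.2   1.46]
-> (526.5, 325.5, 170, -11) shift [-18.86 -52.03  -0.2 ] rv [ 0.  -0.1 -8.5]
-> (526.5, 325.5, 57, -11) shift [-18.88 -52.03  11.1 ] rv [ 0.  -0.1 -8.5]
[ 51.38382688 136.69703872] 878 [673.28554736 -32.8570549  148.        ]
[320.1489573  219.24230387] 1007 [ 529.06074795 -227.7944921   148.        ]
```

>>> {"op": "move_arm", "data": {"moves": [-18.9,-52,0,0,0,-8.5,5,-18.9,-52,0,0,0,-8.5,5,-18.9,-52,0,0,0,-8.5,5,-18.9,-52,0,0,0,-8.5,5,-18.9,-52,0,0,0,-8.5,5,-18.9,-52,0,0,0,-8.5,5,-18.9,-52,0,0,0,-8.5,5,-18.9,-52,0,0,0,-8.5,5,-18.9,-52,0,0,0,-8.5,5,-18.9,-52,0,0,0,-8.5,5,-18.9,-52,0,0,0,-8.5,5,-18.9,-52,0,0,0,-8.5,5]}}

```text
time_s: 19.77
tool_pos: [525.3, 323.8, 166.8]
tool_rot: [0.001, 0.995, -0.097, -0.001]
wrist_force: [-0.1, 0.5, -0.4]
gripper_width: 50.2
gripper_force: 0.0
```

Run:
```python
from h import *
plan((526.5,325.5,57,-11)); pads()
```

```text
now [525.3 323.8 166.8] yaw -11.1 t 19.77 w 50.2 q [ 0.51  0.17  1.76 -0.    1.21  2.28]
-> (526.5, 325.5, 57, -11) shift [ 0.1  -0.21 10.98] rv [ 0.1  0.1 -0.1]
top green [184.4 194.8] 72 [588.3 367.4  62. ] r 74.7 ang 34.1
top green [169.6 236.6] 84 [482.2 384.7  62. ] r 73.9 ang 126.8
wrist green [258.8 133. ] 528 [587.8 368.7  62. ] r 75.0 ang 35.2
wrist green [267.9 237. ] 355 [485.1 384.6  62. ] r 72.2 ang 125.0
scene green [403.7 162.9] 34 [588.7 368.5  62. ] r 75.6 ang 34.7
```

>>> {"op": "move_arm", "data": {"moves": [0.1,-0.1,5,0,0,0,5,0.1,-0.1,9,0,0,0,5,0.1,-0.1,10.9,0,0,0,5,0.1,-0.1,10.9,0,0,0,5,0.1,-0.1,10.9,0,0,0,5,0.1,-0.1,10.9,0,0,0,1.5,0.1,-0.1,10.9,0,0,0,1.5,0.1,-0.1,10.9,0,0,0,1.5,0.1,-0.1,10.9,0,0,0,1.5]}}

```text
time_s: 21.05
tool_pos: [527.8, 324.7, 61.2]
tool_rot: [0.001, 0.995, -0.096, 0.001]
wrist_force: [-1.8, -7.1, 7.2]
gripper_width: 23.7
gripper_force: 32.5
```

>>> {"op": "move_arm", "data": {"moves": [0,0,0,0,0,-10,1.5,0,0,0,0,0,-20,1.5,0,0,0,0,0,-30,1.5,0,0,0,0,0,-40,1.5,0,0,0,0,0,-50,1.5,0,0,0,0,0,-60,1.5,0,0,0,0,0,-70,1.5,0,0,0,0,0,-80,1.5,0,0,0,0,0,-89,1.5,0,0,0,0,0,-89,1.5,0,0,0,0,0,-89,1.5]}}

```text
time_s: 22.42
tool_pos: [526.9, 326.0, 61.2]
tool_rot: [0.0, 0.777, 0.629, 0.0]
wrist_force: [-4.0, -3.5, 6.7]
gripper_width: 23.5
gripper_force: 32.5
```

>>> {"op": "move_arm", "data": {"moves": [0,0,0,0,0,0,5,0,0,0,0,0,0,5,0,0,-4,0,0,0,5,0,0,-8,0,0,0,5,0,0,-11,0,0,0,5,0,0,-11,0,0,0,5]}}

```text
time_s: 23.18
tool_pos: [529.3, 327.7, 172.7]
tool_rot: [0.001, 0.777, 0.629, 0.004]
wrist_force: [-0.1, 0.8, 0.1]
gripper_width: 50.2
gripper_force: 0.0
```

Run:
```python
from h import *
plan((461,282,170,34.4)); pads()
```

```text
now [529.3 327.7 172.7] yaw 78.0 t 23.18 w 50.2 q [0.51 0.17 1.75 0.   1.21 0.72]
-> (461, 282, 170, 34.4) shift [-5.89 -5.73  0.21] rv [ 0.2 -0.4 43.6]
top green [169.7 235.7] 83 [484.4 384.8  62. ] r 72.8 ang 125.4
top green [211.4 247.9] 90 [464.2 279.5  62. ] r 77.4 ang -143.6
wrist green [260.1 135.4] 520 [484.6 387.6  62. ] r 74.9 ang 124.0
wrist green [268.7 238.3] 364 [466.7 285.   62. ] r 72.2 ang -145.9
scene green [354.6 159. ] 37 [465.2 280.5  62. ] r 76.1 ang -143.7
```

>>> {"op": "move_arm", "data": {"moves": [-5.9,-5.3,0,0,0,43.6,5,-5.9,-5.3,0,0,0,43.6,5,-5.9,-5.3,0,0,0,43.6,5,-5.9,-5.3,0,0,0,43.6,5,-5.9,-5.3,0,0,0,43.6,5,-5.9,-5.3,0,0,0,43.6,5,-5.9,-5.3,0,0,0,43.6,5]}}

```text
time_s: 24.2
tool_pos: [462.6, 279.5, 168.3]
tool_rot: [0.0, 0.955, 0.296, -0.0]
wrist_force: [-0.6, 0.2, 0.1]
gripper_width: 50.0
gripper_force: 0.0
```

Run:
```python
from h import *
plan((465,281.5,-6,34.4)); pads()
```

```text
now [462.6 279.5 168.3] yaw 34.5 t 24.2 w 50.0 q [0.5  0.03 1.92 0.   1.2  1.47]
-> (465, 281.5, -6, 34.4) shift [ 0.33 -0.03 17.43] rv [-0.   0.1  0.1]
top green [161.1 231.4] 17 [492.8 407.5  62. ] r 88.7 ang 112.3
top green [211.4 247.9] 90 [464.2 279.5  62. ] r 77.4 ang -143.6
wrist green [238.  106.4] 519 [484.4 386.3  62. ] r 74.0 ang 124.7
wrist green [317.9 183.9] 557 [464.7 282.4  62. ] r 75.4 ang -145.1
scene green [354.6 159. ] 37 [465.2 280.5  62. ] r 76.1 ang -143.7
```

>>> {"op": "move_arm", "data": {"moves": [0.2,0,5,0,0,0,5,0.2,0,10,0,0,0,5,0.2,0,14,0,0,0,5,0.2,0,16.5,0,0,0,5,0.2,0,17.4,0,0,0,5,0.2,0,17.4,0,0,0,5,0.2,0,17.4,0,0,0,5,0.2,0,17.4,0,0,0,2,0.2,0,17.4,0,0,0,2,0.2,0,17.4,0,0,0,2,0.2,0,17.4,0,0,0,2,0.2,0,17.4,0,0,0,2], "grip_force": 30}}

```text
time_s: 25.85
tool_pos: [465.5, 281.3, -3.7]
tool_rot: [-0.0, 0.955, 0.296, 0.001]
wrist_force: [-0.5, -0.0, 6.3]
gripper_width: 26.2
gripper_force: 29.5
```

>>> {"op": "move_arm", "data": {"moves": [0,0,-3,0,0,0,2,0,0,-8,0,0,0,2,0,0,-14,0,0,0,2,0,0,-17.2,0,0,0,2,0,0,-17.2,0,0,0,2,0,0,-17.2,0,0,0,2]}}

```text
time_s: 26.6
tool_pos: [463.5, 280.2, 165.5]
tool_rot: [0.0, 0.955, 0.296, -0.001]
wrist_force: [-0.9, -0.1, -1.2]
gripper_width: 25.7
gripper_force: 29.6
```

Run:
```python
from h import *
plan((509,-290,165,-19.5))
t=Cam('top');w=Cam('wrist')
g=cv2.cvtColor(t.img,cv2.COLOR_BGR2GRAY)[215:285,400:475]
cc=cv2.HoughCircles(cv2.resize(g,None,fx=6,fy=6,interpolation=2),3,1.5,60,param1=100,param2=.7,minRadius=40,maxRadius=64)
for c in (cc[0] if cc is not None else [])[:6]: print(c, t.at((400+(c[0]+.5)/6-.5,215+(c[1]+.5)/6-.5),106).round(1))
```

```text
now [463.5 280.2 165.5] yaw 34.4 t 26.6 w 25.7 q [ 0.5   0.03  1.92 -0.    1.19  1.47]
-> (509, -290, 165, -19.5) shift [-28.44  49.63   0.1 ] rv [ 0.   0.1 53.9]
[344.25 201.75  52.9 ] [ 509.4 -289.9  106. ]
[216.75 312.75  53.2 ] [ 463.7 -242.6  106. ]
[186.75 135.75  53.2 ] [ 529.2 -230.2  106. ]
[108.75 288.75  59.8 ] [ 469.  -202.2  106. ]
[300.75 108.75  58.15] [ 543.4 -273.3  106. ]
[239.25 204.75  61.45] [ 504.7 -250.4  106. ]
```

>>> {"op": "move_arm", "data": {"moves": [-28.4,49.7,0,0,0,54,2,-28.4,49.7,0,0,0,54,2,-28.4,49.7,0,0,0,54,2,-28.4,49.7,0,0,0,54,2,-28.4,49.7,0,0,0,54,2,-28.4,49.7,0,0,0,54,2,-28.4,49.7,0,0,0,54,2,-28.4,49.7,0,0,0,54,2,-28.4,49.7,0,0,0,54,2,-28.4,49.7,0,0,0,54,2,-28.4,49.7,0,0,0,54,2,-28.4,49.7,0,0,0,54,2]}}

```text
time_s: 28.2
tool_pos: [510.1, -288.1, 165.8]
tool_rot: [-0.001, 0.985, -0.17, -0.001]
wrist_force: [-1.0, 0.2, 0.2]
gripper_width: 26.2
gripper_force: 29.9
```

>>> {"op": "move_arm", "data": {"moves": [0,0,0,0,0,0,2]}}

```text
time_s: 28.32
tool_pos: [510.7, -288.2, 166.7]
tool_rot: [-0.0, 0.986, -0.169, -0.0]
wrist_force: [0.9, 0.7, -0.3]
gripper_width: 26.0
gripper_force: 29.9
```

Run:
```python
from h import *
plan((508.7,-290,82.5,-19.5)); w=Cam('wrist'); st=w.st
for b in w.blobs(*GREEN):
    if b[1]>300: print(b[0],b[1],w.at(b[0],148),w.at(b[0],w.st['tool_pos'][2]+66))
g=cv2.cvtColor(w.img,cv2.COLOR_BGR2GRAY)[120:320,200:460]
cc=cv2.HoughCircles(cv2.resize(g,None,fx=2,fy=2,interpolation=2),3,1.5,60,param1=100,param2=.7,minRadius=36,maxRadius=64)
for c in (cc[0] if cc is not None else [])[:5]: print(c, w.at((200+c[0]/2,120+c[1]/2),106).round(1))
```

```text
now [ 510.7 -288.2  166.7] yaw -19.5 t 28.32 w 26.0 q [-0.56  0.12  1.83  0.    1.2   1.35]
-> (508.7, -290, 82.5, -19.5) shift [-0.12  0.24  8.42] rv [-0.  0. -0.]
[ 26.11875 141.995  ] 800 [666.17235465 -55.35734206 148.        ] [ 628.79378853 -164.19636522  232.67365735]
[232.4469697  221.28896104] 924 [ 528.61465913 -229.39657451  148.        ] [ 549.69393418 -264.27421174  232.67365735]
[319.0149919  278.87115073] 2468 [ 465.45875698 -271.681411    148.        ] [ 513.37737158 -288.58927746  232.67365735]
[ 68.25 200.25  36.75] [ 518.6 -214.   106. ]
[239.25 314.25  58.2 ] [ 443.2 -264.4  106. ]
[245.25 165.75  46.65] [ 508.  -289.9  106. ]
[237.75 254.25  54.9 ] [ 471.7 -273.8  106. ]
[150.75 204.75  56.55] [ 505.1 -247.1  106. ]
```

>>> {"op": "move_arm", "data": {"moves": [-0.25,0.2,3,0,0,0,2,-0.25,0.2,6,0,0,0,2,-0.25,0.2,7.7,0,0,0,2,-0.25,0.2,8.2,0,0,0,2,-0.25,0.2,8.2,0,0,0,2,-0.25,0.2,8.2,0,0,0,2,-0.25,0.2,8.2,0,0,0,2]}}

```text
time_s: 29.25
tool_pos: [508.4, -291.4, 86.0]
tool_rot: [0.0, 0.985, -0.17, 0.001]
wrist_force: [-0.4, -0.3, -1.4]
gripper_width: 25.8
gripper_force: 29.9
```

>>> {"op": "move_arm", "data": {"moves": [0,0,0.1,0,0,0,2,0,0,0.2,0,0,0,2,0,0,0.2,0,0,0,2]}}

```text
time_s: 29.62
tool_pos: [507.5, -290.8, 82.7]
tool_rot: [-0.0, 0.985, -0.17, -0.0]
wrist_force: [-0.5, 0.6, 0.1]
gripper_width: 26.0
gripper_force: 29.9
```

Down to contact, then release and rise.

>>> {"op": "move_arm", "data": {"moves": [0.05,0,0.1,0,0,0,2,0.05,0,0.2,0,0,0,2,0.05,0,0.2,0,0,0,2]}}

```text
time_s: 30.0
tool_pos: [507.9, -291.0, 82.3]
tool_rot: [-0.0, 0.985, -0.17, -0.0]
wrist_force: [-4.1, 2.3, 8.4]
gripper_width: 25.9
gripper_force: 30.8
```

>>> {"op": "move_arm", "data": {"moves": [0,0,0,0,0,0,4.5,0,0,0,0,0,0,4.5,0,0,0,0,0,0,4.5,0,0,-3,0,0,0,4.5,0,0,-8,0,0,0,4.5,0,0,-8.5,0,0,0,4.5,0,0,-8.5,0,0,0,5]}}

```text
time_s: 30.88
tool_pos: [508.4, -291.3, 166.2]
tool_rot: [0.0, 0.985, -0.17, 0.001]
wrist_force: [-1.2, -0.3, -1.6]
gripper_width: 49.8
gripper_force: 0.0
```

Run:
```python
from h import *
plan((526.5,325.5,170,78),(526.5,325.5,57,78))
w=Cam('wrist')
for b in w.blobs(*GREEN): 
    if b[1]>300: print(b[0],b[1],w.at(b[0],148))
```

```text
now [ 508.4 -291.3  166.2] yaw -19.6 t 30.88 w 49.8 q [-0.56  0.11  1.83 -0.    1.2   1.35]
-> (526.5, 325.5, 170, 78) shift [-19.   -58.7   -0.41] rv [  0.1  -0.  -97.6]
-> (526.5, 325.5, 57, 78) shift [-19.02 -58.71  10.89] rv [  0.1  -0.  -97.6]
[ 24.56218905 142.35199005] 804 [665.06503167 -56.65769636 148.        ]
[318.97373541 217.96498054] 1028 [ 508.80607428 -290.91506191  148.        ]
[227.39262473 220.20390456] 922 [ 528.54083926 -229.50796436  148.        ]
```

>>> {"op": "move_arm", "data": {"moves": [-19,-58.7,0,0,0,-97.6,5,-19,-58.7,0,0,0,-97.6,5,-19,-58.7,0,0,0,-97.6,5,-19,-58.7,0,0,0,-97.6,5,-19,-58.7,0,0,0,-97.6,5,-19,-58.7,0,0,0,-97.6,5,-19,-58.7,0,0,0,-97.6,5,-19,-58.7,0,0,0,-97.6,5,-19,-58.7,0,0,0,-97.6,5,-19,-58.7,0,0,0,-97.6,5,-19,-58.7,0,0,0,-97.6,5,-19,-58.7,0,0,0,-97.6,5]}}

```text
time_s: 32.42
tool_pos: [525.0, 324.8, 163.7]
tool_rot: [-0.0, 0.777, 0.629, -0.002]
wrist_force: [0.0, 0.4, -0.4]
gripper_width: 50.2
gripper_force: 0.0
```

Run:
```python
from h import *
plan((526.5,325.5,57,78)); pads()
```

```text
now [525.  324.8 163.7] yaw 78.0 t 32.42 w 50.2 q [ 0.51  0.18  1.76 -0.    1.21  0.72]
-> (526.5, 325.5, 57, 78) shift [ 0.13  0.17 10.67] rv [-0.2  0.2  0. ]
top green [169.7 235.7] 83 [484.4 384.8  62. ] r 72.8 ang 125.4
wrist green [261.3 132.1] 545 [484.6 387.6  62. ] r 74.9 ang 124.0
```

>>> {"op": "move_arm", "data": {"moves": [0.1,0.1,5,0,0,0,5,0.1,0.1,9,0,0,0,5,0.1,0.1,10.6,0,0,0,5,0.1,0.1,10.6,0,0,0,5,0.1,0.1,10.6,0,0,0,5,0.1,0.1,10.6,0,0,0,1.5,0.1,0.1,10.6,0,0,0,1.5,0.1,0.1,10.6,0,0,0,1.5,0.1,0.1,10.6,0,0,0,1.5]}}

```text
time_s: 33.7
tool_pos: [527.2, 327.5, 62.0]
tool_rot: [-0.001, 0.777, 0.629, 0.001]
wrist_force: [-3.8, 0.3, 5.6]
gripper_width: 23.6
gripper_force: 32.5
```

>>> {"op": "move_arm", "data": {"moves": [0,0,0,0,0,-10,1.5,0,0,0,0,0,-20,1.5,0,0,0,0,0,-30,1.5,0,0,0,0,0,-40,1.5,0,0,0,0,0,-50,1.5,0,0,0,0,0,-60,1.5,0,0,0,0,0,-70,1.5,0,0,0,0,0,-80,1.5,0,0,0,0,0,-90,1.5,0,0,0,0,0,-90,1.5,0,0,0,0,0,-90,1.5]}}

```text
time_s: 35.08
tool_pos: [523.9, 325.4, 62.0]
tool_rot: [-0.003, 0.105, 0.995, -0.002]
wrist_force: [-14.0, -6.3, 14.2]
gripper_width: 23.4
gripper_force: 33.6
```

>>> {"op": "move_arm", "data": {"moves": [0,0,0,0,0,0,5,0,0,0,0,0,0,5,0,0,-4,0,0,0,5,0,0,-8,0,0,0,5,0,0,-11,0,0,0,5,0,0,-11,0,0,0,5]}}

```text
time_s: 35.83
tool_pos: [530.1, 327.9, 173.8]
tool_rot: [0.003, 0.105, 0.994, 0.002]
wrist_force: [-0.0, 0.1, -0.6]
gripper_width: 49.9
gripper_force: 0.0
```

Run:
```python
from h import *
plan((463,281,170,34.4)); pads()
```

```text
now [530.1 327.9 173.8] yaw 168.0 t 35.83 w 49.9 q [ 0.51  0.17  1.75  0.    1.21 -0.85]
-> (463, 281, 170, 34.4) shift [ 5.59 -5.99  0.32] rv [  0.5  -0.2 133.6]
top green [211.5 247.6] 86 [464.9 279.5  62. ] r 76.8 ang -143.2
wrist green [258.6 130.6] 564 [464.2 283.2  62. ] r 75.3 ang -145.8
scene green [354.8 159. ] 37 [465.4 281.   62. ] r 75.6 ang -143.9
```

>>> {"op": "move_arm", "data": {"moves": [5.4,-5.9,0,0,0,133.6,5,5.4,-5.9,0,0,0,133.6,5,5.4,-5.9,0,0,0,133.6,5,5.4,-5.9,0,0,0,133.6,5,5.4,-5.9,0,0,0,133.6,5,5.4,-5.9,0,0,0,133.6,5,5.4,-5.9,0,0,0,133.6,5,5.4,-5.9,0,0,0,133.6,5,5.4,-5.9,0,0,0,133.6,5,5.4,-5.9,0,0,0,133.6,5,5.4,-5.9,0,0,0,133.6,5,5.4,-5.9,0,0,0,133.6,5]}}

```text
time_s: 37.48
tool_pos: [461.1, 279.3, 167.5]
tool_rot: [0.0, 0.943, 0.331, -0.002]
wrist_force: [0.1, -0.8, -0.5]
gripper_width: 50.1
gripper_force: 0.0
```

Run:
```python
from h import *
plan((465,281.5,-6,34.4)); pads()
```

```text
now [461.1 279.3 167.5] yaw 38.7 t 37.48 w 50.1 q [ 0.5   0.03  1.92 -0.    1.2   1.39]
-> (465, 281.5, -6, 34.4) shift [ 0.51  0.08 17.35] rv [-0.   0.2  4.3]
top green [161.6 212.6] 18 [538.9 415.2  62. ] r 90.6 ang 82.1
top green [211.5 247.6] 86 [464.9 279.5  62. ] r 76.8 ang -143.2
wrist green [319.1 181.3] 561 [465.5 282.8  62. ] r 74.4 ang -145.0
scene green [354.8 159. ] 37 [465.4 281.   62. ] r 75.6 ang -143.9
```

>>> {"op": "move_arm", "data": {"moves": [0.4,0,5,0,0,4.3,5,0.4,0,10,0,0,4.3,5,0.4,0,14,0,0,4.3,5,0.4,0,16.5,0,0,4.3,5,0.4,0,17.3,0,0,4.3,5,0.4,0,17.3,0,0,4.3,5,0.4,0,17.3,0,0,4.3,5,0.4,0,17.3,0,0,4.3,2,0.4,0,17.3,0,0,4.3,2,0.4,0,17.3,0,0,4.3,2,0.4,0,17.3,0,0,4.3,2,0.4,0,17.3,0,0,4.3,2], "grip_force": 30}}

```text
time_s: 39.12
tool_pos: [466.5, 283.1, -1.7]
tool_rot: [-0.0, 0.954, 0.299, 0.001]
wrist_force: [-0.6, 0.3, 5.4]
gripper_width: 26.1
gripper_force: 29.5
```

>>> {"op": "move_arm", "data": {"moves": [0,0,-3,0,0,0,2,0,0,-8,0,0,0,2,0,0,-14,0,0,0,2,0,0,-17.2,0,0,0,2,0,0,-17.2,0,0,0,2,0,0,-17.2,0,0,0,2]}}

```text
time_s: 39.88
tool_pos: [464.5, 281.9, 167.5]
tool_rot: [0.0, 0.954, 0.299, -0.001]
wrist_force: [-0.2, 0.2, -0.9]
gripper_width: 25.8
gripper_force: 29.7
```

Run:
```python
from h import *
plan((464.5,-241.8,165,-19.5))
```

```text
now [464.5 281.9 167.5] yaw 34.8 t 39.88 w 25.8 q [ 0.5   0.03  1.91 -0.    1.2   1.46]
-> (464.5, -241.8, 165, -19.5) shift [-29.86  43.03   0.3 ] rv [ 0.   0.1 54.3]
```

>>> {"op": "move_arm", "data": {"moves": [-29.9,43,0,0,0,54.3,2,-29.9,43,0,0,0,54.3,2,-29.9,43,0,0,0,54.3,2,-29.9,43,0,0,0,54.3,2,-29.9,43,0,0,0,54.3,2,-29.9,43,0,0,0,54.3,2,-29.9,43,0,0,0,54.3,2,-29.9,43,0,0,0,54.3,2,-29.9,43,0,0,0,54.3,2,-29.9,43,0,0,0,54.3,2,-29.9,43,0,0,0,54.3,2,-29.9,43,0,0,0,54.3,2]}}

```text
time_s: 41.38
tool_pos: [464.6, -239.7, 168.0]
tool_rot: [-0.0, 0.986, -0.169, -0.001]
wrist_force: [-0.8, 0.8, -0.9]
gripper_width: 25.8
gripper_force: 29.9
```

>>> {"op": "move_arm", "data": {"moves": [0,0,0,0,0,0,2]}}

```text
time_s: 41.5
tool_pos: [465.1, -240.2, 168.8]
tool_rot: [-0.0, 0.986, -0.169, -0.0]
wrist_force: [-0.2, -0.5, -1.0]
gripper_width: 26.1
gripper_force: 29.9
```

Run:
```python
from h import *
plan((464.5,-241.8,85,-19.5)); w=Cam('wrist')
for b in w.blobs(*GREEN):
    if b[1]>300: print(b[0],b[1],w.at(b[0],148),w.at(b[0],w.st['tool_pos'][2]+64))
g=cv2.cvtColor(w.img,cv2.COLOR_BGR2HSV);m=cv2.inRange(g,np.array((0,0,215)),np.array((179,40,255)))
n,l,st,c=cv2.connectedComponentsWithStats(m)
for i in range(1,n):
    P=w.at(c[i],106)
    if st[i,4]>300 and np.hypot(*(P[:2]-[500,-253]))<70: print(c[i].round(1),st[i,2:5],P.round(1))
```

```text
now [ 465.1 -240.2  168.8] yaw -19.4 t 41.5 w 26.1 q [-0.52 -0.01  1.95  0.    1.2   1.39]
-> (464.5, -241.8, 85, -19.5) shift [-0.    0.18  8.38] rv [-0.   0.   0.1]
[ 35.67567568 100.69682726] 851 [647.92206309 -36.39389297 148.        ] [ 599.38207093 -131.92886236  232.77679708]
[369.36300778 134.95332757] 1157 [ 507.59688499 -289.584893    148.        ] [ 518.13195226 -278.52977232  232.77679708]
[270.66522116 137.72333044] 1153 [ 527.32063599 -228.18984724  148.        ] [ 529.55226279 -242.98123554  232.77679708]
[319.06951424 278.35134003] 2388 [ 419.11540856 -223.50690922  148.        ] [ 466.90001685 -240.26975301  232.77679708]
[317.2  99.8] [ 125   50 2958] [ 541.8 -265.4  106. ]
[348.5 124.1] [ 37  44 360] [ 515.8 -282.1  106. ]
[316.4 177.7] [ 149  103 6319] [ 483.5 -244.   106. ]
[319.1 199.9] [  44   42 1426] [ 465.2 -239.9  106. ]
```

>>> {"op": "move_arm", "data": {"moves": [-0.1,0.05,3,0,0,0,2,-0.1,0.05,6,0,0,0,2,-0.1,0.05,7.8,0,0,0,2,-0.1,0.05,8.3,0,0,0,2,-0.1,0.05,8.3,0,0,0,2,-0.1,0.05,8.3,0,0,0,2,-0.1,0.05,8.3,0,0,0,2,-0.1,0.05,8.3,0,0,0,2]}}

```text
time_s: 42.55
tool_pos: [464.3, -241.7, 86.5]
tool_rot: [0.0, 0.985, -0.17, 0.001]
wrist_force: [-0.4, 0.4, 0.0]
gripper_width: 26.0
gripper_force: 29.9
```

>>> {"op": "move_arm", "data": {"moves": [0,0,0.1,0,0,0,2,0,0,0.2,0,0,0,2,0,0,0.2,0,0,0,2]}}

```text
time_s: 42.92
tool_pos: [464.0, -241.4, 84.3]
tool_rot: [0.0, 0.986, -0.17, 0.0]
wrist_force: [-1.4, 1.3, 3.9]
gripper_width: 26.2
gripper_force: 30.3
```

>>> {"op": "move_arm", "data": {"moves": [0,0,0,0,0,0,4.5,0,0,0,0,0,0,4.5,0,0,0,0,0,0,4.5,0,0,-3,0,0,0,4.5,0,0,-8,0,0,0,4.5,0,0,-8.5,0,0,0,4.5,0,0,-8.5,0,0,0,5]}}

```text
time_s: 43.8
tool_pos: [464.1, -241.5, 169.1]
tool_rot: [0.0, 0.986, -0.17, 0.0]
wrist_force: [-0.5, 1.0, -0.9]
gripper_width: 50.0
gripper_force: 0.0
```

```bash
cat >> h.py <<'E'
def bar(C,z=24,near=None):
    out=[]
    for b in C.blobs(*RED,amin=60):
        P=np.array([C.at((x,y),z)[:2] for y,x in np.argwhere(b[2])]);m=P.mean(0);v=np.linalg.svd(P-m,full_matrices=False)[2][0]
        L=np.ptp((P-m)@v);W=np.ptp((P-m)@[-v[1],v[0]])
        if 50<L<95 and W<40: print(C.n,"bar",b[0].round(1),m.round(1),"ang %.1f"%(np.degrees(np.arctan2(v[1],v[0]))%180),"LxW %.0f %.0f"%(L,W))
E
python3 - <<'E'
from h import *
plan((502,-46,170,0)); w=Cam('wrist');t=Cam('top')
for b in w.blobs(*GREEN):
    if b[1]>300: print(b[0],b[1],w.at(b[0],148))
bar(w);bar(t);print("jack foot blue", [ (b[0],b[1],t.at(b[0],10).round(0)) for b in t.blobs(*BLUE) if 200<b[1]<900])
s=Cam('scene')
W=np.zeros((600,800,3),np.uint8);W[:400,:640]=w.img;W[400:,:200]=cv2.resize(s.img[180:310,170:300],(200,200));W[400:,200:400]=cv2.resize(t.img[190:290,390:490],(200,200))
cv2.imwrite('pics/m7.png',W)
E
```

```text
now [ 464.1 -241.5  169.1] yaw -19.5 t 43.8 w 50.0 q [-0.53 -0.01  1.95 -0.    1.2   1.38]
-> (502, -46, 170, 0) shift [ -2.96 -19.69  -0.1 ] rv [  0.   -0.1 -19.5]
[ 35.14637002 101.16393443] 854 [647.47274347 -36.72214885 148.        ]
[366.70984456 134.10017271] 1158 [ 507.54425111 -289.56173053  148.        ]
[268.27272727 136.9965035 ] 1144 [ 527.33152691 -228.26692171  148.        ]
[318.8097166  217.27530364] 988 [ 464.04523016 -240.89690362  148.        ]
wrist bar [313.6  35.3] [ 610.9 -287.4] ang 161.3 LxW 67 26
wrist bar [153.2 174.9] [536.5 -58.1] ang 0.6 LxW 71 31
top bar [455.4 212.6] [ 610.6 -314.9] ang 166.8 LxW 52 18
top bar [350.5 232.6] [535.9 -52.1] ang 179.5 LxW 70 21
jack foot blue [(array([413.92690058, 259.10818713]), 342, array([ 485., -217.,   10.]))]
```

View pics/m7.png

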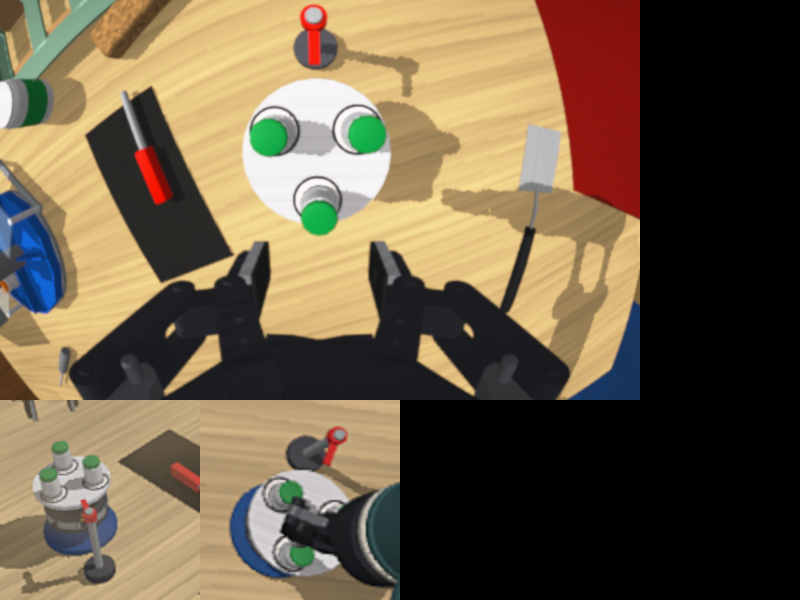

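All three pads stand on their circles: caps at px (268,137), (367,134), (319,217). The bar was knocked to about (536,-52), px (153,175). Now the bar.

>>> {"op": "move_arm", "data": {"moves": [0.45,-20.3,0,0,0,-80,6,0.45,-20.3,0,0,0,-80,6,0.45,-20.3,0,0,0,-80,6,0.45,-20.3,0,0,0,-80,6,0.45,-20.3,0,0,0,-80,6,0.45,-20.3,0,0,0,-80,6,0.45,-20.3,0,0,0,-80,6,0.45,-20.3,0,0,0,-80,6]}}

```text
time_s: 44.95
tool_pos: [534.8, -51.3, 166.9]
tool_rot: [-0.001, 0.863, 0.505, -0.001]
wrist_force: [-0.7, -0.2, 0.1]
gripper_width: 60.1
gripper_force: 0.0
```

>>> {"op": "move_arm", "data": {"moves": [0,0,0,0,0,-80,6,0,0,0,0,0,-80,6,0,0,0,0,0,-80,6,0,0,0,0,0,-80,6,0,0,0,0,0,-80,6,0,0,0,0,0,-80,6,0,0,0,0,0,-80,6,0,0,0,0,0,-80,6,0,0,0,0,0,-80,6]}}

```text
time_s: 46.08
tool_pos: [534.9, -51.4, 167.2]
tool_rot: [-0.001, 0.339, 0.941, -0.0]
wrist_force: [0.2, 0.3, -0.6]
gripper_width: 60.1
gripper_force: 0.0
```

Run:
```python
from h import *
plan((536,-52,-28,180)); w=Cam('wrist');t=Cam('top');s=Cam('scene')
bar(w);bar(t);bar(s)
```

```text
now [534.9 -51.4 167.2] yaw 140.4 t 46.08 w 60.1 q [-0.14  0.02  1.92  0.    1.2  -1.02]
-> (536, -52, -28, 180) shift [-0.17  0.05 19.52] rv [ -0.   -0.2 -39.6]
wrist bar [319.5 178. ] [534.6 -50.2] ang 180.0 LxW 72 22
top bar [455.5 212.6] [ 610.6 -315. ] ang 167.4 LxW 53 18
top bar [350.2 234.7] [530.6 -51.7] ang 2.3 LxW 64 20
scene bar [291.8 229.5] [545.6 -55.3] ang 169.6 LxW 85 31
```

>>> {"op": "move_arm", "data": {"moves": [0,-0.05,0,0,0,-39.6,5,0,-0.05,4,0,0,-39.6,5,0,-0.05,8,0,0,-39.6,5,0,-0.05,12,0,0,-39.6,5,0,-0.05,15,0,0,-39.6,5,0,-0.05,18,0,0,-39.6,5,0,-0.05,19.2,0,0,-39.6,4,0,-0.05,19.2,0,0,-39.6,4,0,-0.05,19.2,0,0,-39.6,4,0,-0.05,19.2,0,0,-39.6,4]}}

```text
time_s: 47.48
tool_pos: [537.1, -52.2, -21.7]
tool_rot: [0.001, -0.0, 1.0, -0.0]
wrist_force: [0.3, -1.1, 0.9]
gripper_width: 40.0
gripper_force: 0.0
```

Run:
```python
from h import *
plan((535,-50.8,-30,180)); w=Cam('wrist');st=w.st
bar(w)
T=q(st['tool_rot']);p=np.array(st['tool_pos'])
W=np.zeros((400,800,3),np.uint8);W[:,:400]=cv2.resize(w.img[130:350,210:430],(400,400));s=Cam('scene');W[:,400:]=cv2.resize(s.img[170:260,245:335],(400,400),interpolation=2);cv2.imwrite('pics/m8.png',W)
```

```text
now [537.1 -52.2 -21.7] yaw -179.9 t 47.48 w 40.0 q [-0.14  0.24  2.07  0.    0.82 -1.71]
-> (535, -50.8, -30, 180) shift [0.21 0.14 0.83] rv [-0.   0.2  0.1]
wrist bar [319.8 247. ] [530.3 -51.4] ang 0.5 LxW 74 19
```

View pics/m8.png

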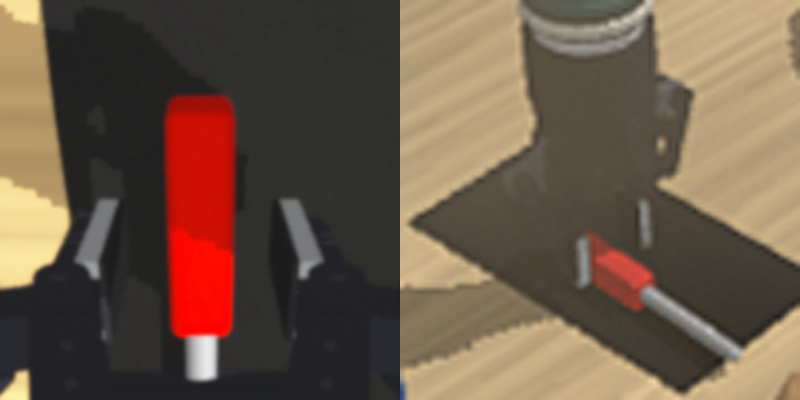

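>>> {"op": "move_arm", "data": {"moves": [0.1,0.1,0.4,0,0,0,4,0.1,0.1,0.8,0,0,0,4,0.1,0.1,0.8,0,0,0,4]}}

```text
time_s: 47.95
tool_pos: [534.0, -50.9, -31.8]
tool_rot: [-0.001, -0.001, 1.0, 0.0]
wrist_force: [-0.4, -0.6, -0.3]
gripper_width: 39.7
gripper_force: 0.0
```

>>> {"op": "move_arm", "data": {"moves": [0,0,0,0,0,0,1,0,0,0,0,0,0,1,0,0,0,0,0,0,1,0,0,0,0,0,0,1,0,0,0,0,0,0,1], "grip_force": 60}}

```text
time_s: 48.58
tool_pos: [534.9, -51.0, -31.0]
tool_rot: [0.0, -0.001, 1.0, -0.0]
wrist_force: [0.1, 0.0, 1.4]
gripper_width: 16.1
gripper_force: 60.8
```

>>> {"op": "move_arm", "data": {"moves": [0,0,-4,0,0,0,1,0,0,-10,0,0,0,1,0,0,-16,0,0,0,1,5,-4,-18,0,0,5,1,10,-8,-18,0,0,10,1,16,-12,-18,0,0,10,1,20,-16,-18,0,0,10,1,21.6,-17.1,-18,0,0,10,1,21.6,-17.1,-18,0,0,10,1,21.6,-17.1,-18,0,0,10,1,21.6,-17.1,-18,0,0,10,1,21.6,-17.1,-18,0,0,10,1]}}

```text
time_s: 50.08
tool_pos: [319.5, -221.7, 148.7]
tool_rot: [-0.0, 0.086, 0.996, 0.0]
wrist_force: [-0.3, -0.2, -2.1]
gripper_width: 16.5
gripper_force: 60.4
```

Run:
```python
from h import *
plan((318.6,-221.6,20,170)); w=Cam('wrist')
W=np.zeros((600,800,3),np.uint8);W[:400,:640]=w.img;cv2.imwrite('pics/m9.png',w.img)
for b in w.blobs((20,100,100),(35,255,255)): print("yellow",b[0],b[1],w.at(b[0],62))
```

```text
now [ 319.5 -221.7  148.7] yaw 170.2 t 50.08 w 16.5 q [-0.67 -0.27  2.22  0.    1.19 -2.07]
-> (318.6, -221.6, 20, 170) shift [ 8.000e-02 -1.000e-02  1.287e+01] rv [ 0.  -0.   0.2]
yellow [102.40392157  41.09568627] 1275 [ 123.33272598 -410.78320516   62.        ]
yellow [275.86997938  31.24717667] 10183 [ 172.19235079 -233.21482717   62.        ]
yellow [292.40277778   1.69444444] 72 [ 147.3695965  -214.71363066   62.        ]
yellow [514.37931034   6.10344828] 29 [162.12116274   3.13571965  62.        ]
yellow [73.78613569 39.04867257] 678 [ 103.00152707 -452.71070739   62.        ]
yellow [292.41666667  79.55486111] 8640 [ 217.94237111 -226.59310431   62.        ]
yellow [34.44444444 64.18518519] 27 [ 102.86904296 -527.7678226    62.        ]
yellow [57.14457831 66.56626506] 83 [ 123.80219342 -484.30640134   62.        ]
yellow [412.34375  64.15625] 32 [ 219.08862242 -121.32529893   62.        ]
yellow [568.4379085   86.93681917] 918 [247.38458561  64.94079133  62.        ]
yellow [135.75  97.75] 16 [ 196.06380213 -378.26476788   62.        ]
yellow [276.1403641  192.22958049] 265
[... 2002 characters left out ...]
3333 309.26666667] 15 [ 425.59107987 -513.02989186   62.        ]
yellow [545.40811456 323.05011933] 838 [557.61347196  58.85599938  62.        ]
yellow [605.76363636 314.69090909] 110 [606.01009934 216.2759522   62.        ]
yellow [209.54347826 324.26086957] 46 [ 451.26484095 -371.36751103   62.        ]
yellow [567.46564885 335.7913486 ] 786 [609.98839848 120.98206489  62.        ]
yellow [431.375   327.15625] 32 [ 499.60643486 -120.87665068   62.        ]
yellow [578.13333333 344.26666667] 90 [647.88448555 160.63940807  62.        ]
yellow [569.40740741 362.        ] 54 [689.66448079 155.47862193  62.        ]
yellow [576.44186047 364.53488372] 43 [711.04142797 182.27374173  62.        ]
```

>>> {"op": "move_arm", "data": {"moves": [-5,6,0,0,0,-5,1,-9,11,0,0,0,-10,1,-12.6,15.5,0,0,0,-10,1,-12.6,15.5,0,0,0,-10,1,-12.6,15.5,4,0,0,-10,1,-12.6,15.5,8,0,0,-10,1,-12.6,15.5,11.8,0,0,-10,1,-12.6,15.5,11.8,0,0,-10,1,-12.6,15.5,11.8,0,0,-10,1]}}

```text
time_s: 51.25
tool_pos: [470.5, -91.7, 32.0]
tool_rot: [0.001, -0.0, 1.0, -0.0]
wrist_force: [0.1, -0.2, -1.2]
gripper_width: 16.5
gripper_force: 60.3
```

Run:
```python
from h import *
plan(); w=Cam('wrist');s=Cam('scene')
cx,cy=500.8,-253.7
def unwrap(C,a):
    zs=np.arange(72,36,-0.5); mp=np.array([[C.px((cx+50*np.cos(t),cy+50*np.sin(t),z)) for t in np.radians(a)] for z in zs],np.float32)
    return cv2.remap(C.img,mp[...,0],mp[...,1],1)
aw=np.arange(200,70,-.5);as_=np.arange(40,-130,-.5)
uw=unwrap(w,aw);us=unwrap(s,as_)
np.savez('u.npz',uw=uw,us=us)
for n,u,a in(("w",uw,aw),("s",us,as_)):
    g=u.astype(int).sum(2)/3; print(n,[(int(a[i]),int(g[30:38,i:i+6].mean()),int(g[6:14,i:i+6].mean())) for i in range(0,len(a)-6,8)])
W=np.zeros((600,800,3),np.uint8)
W[:250,:400]=cv2.resize(w.img,(400,250))
p=w.px((470,-215,55)).astype(int);print(p)
x0,y0=max(p[0]-70,0),min(max(p[1]-70,0),260);W[:400,400:]=cv2.resize(w.img[y0:y0+140,x0:x0+140],(400,400),interpolation=2)
W[260:400,:390]=cv2.resize(us,(390,140));W[420:564,:780]=cv2.resize(uw,(780,144));cv2.imwrite('pics/m10.png',W)
```

```text
now [470.5 -91.7  32. ] yaw -179.9 t 51.25 w 16.5 q [-0.24  0.06  2.17 -0.    0.92 -1.82]
w [(200, 132, 142), (196, 137, 138), (192, 137, 130), (188, 123, 111), (184, 101, 83), (180, 100, 64), (176, 105, 61), (172, 110, 57), (168, 103, 55), (164, 94, 56), (160, 76, 56), (156, 71, 56), (152, 101, 56), (148, 125, 57), (144, 128, 57), (140, 130, 62), (136, 130, 72), (132, 130, 75), (128, 129, 78), (124, 130, 81), (120, 130, 80), (116, 123, 78), (112, 150, 84), (108, 100, 86), (104, 84, 85), (100, 73, 87), (96, 109, 88), (92, 142, 89), (88, 148, 89), (84, 135, 92), (80, 160, 90), (76, 158, 93)]
s [(40, 105, 82), (36, 122, 79), (32, 129, 85), (28, 133, 81), (24, 136, 80), (20, 135, 80), (16, 134, 82), (12, 127, 94), (8, 109, 101), (4, 104, 106), (0, 101, 106), (-4, 102, 100), (-8, 107, 95), (-12, 90, 90), (-16, 80, 99), (-20, 80, 97), (-24, 110, 87), (-28, 116, 88), (-32, 111, 94), (-36, 115, 95), (-40, 113, 95), (-44, 110, 95), (-48, 110, 97), (-52, 112, 100), (-56, 110, 99), (-60, 104, 101), (-64, 97, 93), (-68, 78, 91), (-72, 73, 99), (-76, 76, 103), (-80, 84, 110), (-84, 92, 110), (-88, 88, 109), (-92, 86, 117), (-96, 94, 140), (-100, 108, 157), (-104, 111, 141), (-108, 125, 120), (-112, 157, 118), (-116, 169, 117), (-120, 140, 118), (-124, 116, 129)]
[125 236]
```

View pics/m10.png

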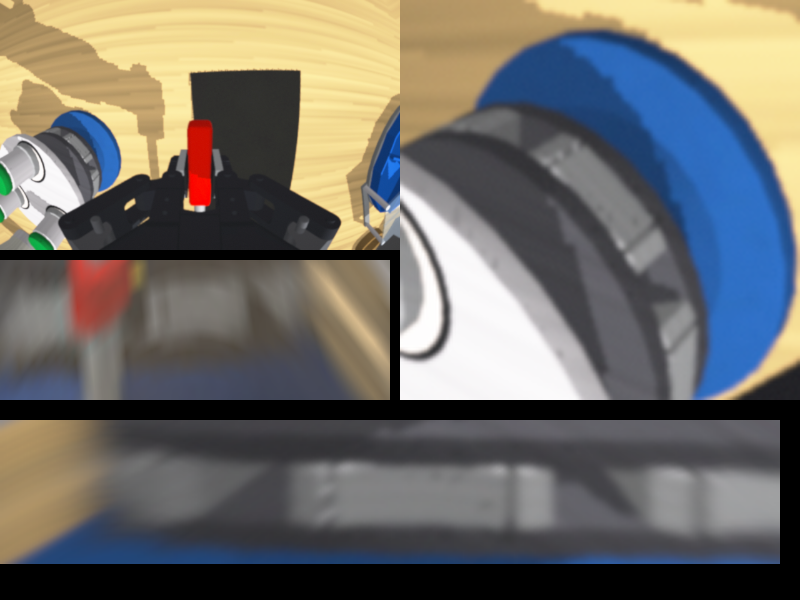

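Holes show as dark gaps at strip px 194–290 and 555–650, so about 159.5° and 99.5° around the jack. I'll bring the bar in front of the 159.5° hole.

>>> {"op": "move_arm", "data": {"moves": [5.5,-2.4,0,0,0,0,1,11,-4.8,0,0,0,0,1,11,-4.8,0,0,0,0,1,12,-7.4,1,0,0,10,1,13.1,-10.2,2.1,0,0,20.5,1,13.1,-10.2,2.1,0,0,20.5,1,13.1,-10.2,2.1,0,0,20.5,1,13.1,-10.2,2.1,0,0,20.5,1,13.1,-10.2,2.1,0,0,20.5,1]}}

```text
time_s: 52.48
tool_pos: [339.5, -193.1, 10.2]
tool_rot: [0.0, 0.177, 0.984, -0.0]
wrist_force: [0.8, 0.3, -1.8]
gripper_width: 16.3
gripper_force: 60.4
```

```bash
cat >> h.py <<'E'
C0=np.array([500.8,-253.7])
def jp(phi,Rr,z): 
    a=np.radians(phi); return (round(C0[0]+Rr*np.cos(a),1),round(C0[1]+Rr*np.sin(a),1),z,phi)
E
python3 - <<'E'
from h import *
plan(jp(159.5,172,11),jp(159.5,160,11),jp(159.5,138,11)); w=Cam('wrist'); t=Cam('top'); s=Cam('scene'); bar(w,66)
# rod/handle line as seen
b=[b for b in w.blobs(*RED,amin=200)][0]
ys,xs=np.nonzero(b[2]);print("handle px rows",ys.min(),ys.max(),[ (r,xs[ys==r].mean().round(1)) for r in range(ys.min()+5,ys.max(),15)], w.px(np.array(w.st['tool_pos'])+q(w.st['tool_rot']).apply([37,0,-55])))
g=[b for b in t.blobs(*RED) if abs(b[0][0]-455)<5]; print("gauge top",g[0][0], np.argwhere(g[0][2])[-6:].tolist())
E
```

```text
now [ 339.5 -193.1   10.2] yaw 159.7 t 52.48 w 16.3 q [-0.58 -0.08  2.35  0.    0.87 -1.8 ]
-> (np.float64(339.7), np.float64(-193.5), 11, 159.5) shift [-0.04 -0.03 -0.08] rv [-0.   0.   0.2]
-> (np.float64(350.9), np.float64(-197.7), 11, 159.5) shift [-1.23 -0.04 -0.08] rv [-0.   0.   0.2]
-> (np.float64(371.5), np.float64(-205.4), 11, 159.5) shift [-3.43 -0.04 -0.07] rv [-0.   0.   0.2]
wrist bar [319.2 259.2] [ 334.6 -190.7] ang 159.6 LxW 71 18
handle px rows 193 328 [(198, np.float64(319.5)), (213, np.float64(319.0)), (228, np.float64(319.5)), (243, np.float64(319.0)), (258, np.float64(318.5)), (273, np.float64(319.0)), (288, np.float64(319.0)), (303, np.float64(319.5)), (318, np.float64(319.5))] [317.80403289 193.54194458]
gauge top [455.35135135 212.72972973] [[220, 455], [221, 452], [221, 453], [221, 454], [222, 453], [222, 454]]
```

>>> {"op": "move_arm", "data": {"moves": [-0.4,0,-0.05,0,0,0,1,-0.8,0,-0.05,0,0,0,1,-1.2,0,-0.05,0,0,0,1,-1.6,0,-0.05,0,0,0,1,-1.6,0,-0.05,0,0,0,1]}}

```text
time_s: 53.25
tool_pos: [354.2, -199.2, 10.4]
tool_rot: [0.0, 0.177, 0.984, -0.0]
wrist_force: [-0.4, -0.8, -1.1]
gripper_width: 16.4
gripper_force: 60.4
```

>>> {"op": "move_arm", "data": {"moves": [-0.4,0,0,0,0,0,1,-0.8,0,0,0,0,0,1,-0.8,0,0,0,0,0,1]}}

```text
time_s: 53.62
tool_pos: [361.8, -202.0, 10.5]
tool_rot: [0.0, 0.177, 0.984, -0.0]
wrist_force: [0.2, -0.3, -0.8]
gripper_width: 16.3
gripper_force: 60.4
```

>>> {"op": "move_arm", "data": {"moves": [-0.5,0,0,0,0,0,1,-1,0,0,0,0,0,1,-1,0,0,0,0,0,1]}}

```text
time_s: 54.0
tool_pos: [371.3, -205.6, 10.5]
tool_rot: [0.0, 0.177, 0.984, -0.0]
wrist_force: [-0.5, -0.1, -2.3]
gripper_width: 16.7
gripper_force: 60.4
```

>>> {"op": "move_arm", "data": {"moves": [-0.04,1.08,0,0,0,4.5,1,-0.17,2.16,0,0,0,9,1,-0.38,3.22,0,0,0,13.5,1]}}

```text
time_s: 54.38
tool_pos: [384.8, -177.3, 10.3]
tool_rot: [-0.0, 0.293, 0.956, -0.001]
wrist_force: [-2.8, -4.9, -1.1]
gripper_width: 16.4
gripper_force: 60.7
```

Run:
```python
from h import *
plan(); p=env.sense()['tool_pos'][:2]-C0;print(np.hypot(*p),np.degrees(np.arctan2(p[1],p[0])), env.sense()['torque'])
s=Cam('scene');
g=s.blobs(*RED,amin=10)
print([(b[0].round(1),b[1]) for b in g])
```

```text
now [ 384.8 -177.3   10.3] yaw 145.9 t 54.38 w 16.4 q [-0.49 -0.02  2.29 -0.    0.87 -1.46]
138.88539390891833 146.6026662095944 [-0.94910931  0.46157848 -0.56867117]
[(array([217. , 206.4]), 21), (array([217.8, 213.5]), 15), (array([ 43.8, 339. ]), 11935), (array([224.6, 247.6]), 18), (array([228.8, 255.4]), 39), (array([242.6, 376.8]), 265)]
```

>>> {"op": "move_arm", "data": {"moves": [-0.04,1.08,0,0,0,4.5,1,-0.17,2.16,0,0,0,9,1,-0.38,3.22,0,0,0,13.5,1,-0.68,4.26,0,0,0,18,1,-1.05,5.28,0,0,0,22.5,1,-1.5,6.27,0,0,0,27,1,-2.03,7.21,0,0,0,31.5,1,-2.64,8.11,0,0,0,36,1,-3.31,8.96,0,0,0,40.5,1,-3.31,8.96,0,0,0,40.5,1,-3.31,8.96,0,0,0,40.5,1]}}

```text
time_s: 55.8
tool_pos: [461.0, -120.3, 9.6]
tool_rot: [-0.002, 0.604, 0.797, -0.001]
wrist_force: [-4.9, -0.4, -0.1]
gripper_width: 16.4
gripper_force: 60.7
```

```bash
cat >> h.py <<'E'
def gauge(C,verbose=True):
    """tip pixel of gauge finger in a fixed view: pixel of red blob nearest jack centre"""
    T=C.px((*C0,112)); best=None
    for b in C.blobs((0,120,50),(8,255,255),amin=8):
        pts=np.argwhere(b[2])[:,::-1]; d=np.hypot(*(pts-T).T)
        if np.hypot(*(b[0]-C.px((570,-278,118))))<25: print(C.n,b[0].round(1),b[1],"nearest",pts[d.argsort()[:4]].tolist())
def where():
    st=env.sense();p=np.array(st['tool_pos'])[:2]-C0;print("R %.1f phi %.1f"%(np.hypot(*p),np.degrees(np.arctan2(p[1],p[0]))),"F",np.round(st['wrist_force'],1))
E
python3 - <<'E'
from h import *
plan(); where(); s=Cam('scene');t=Cam('top')
gauge(s);gauge(t)
for z in(106,110,112):
    for b in s.blobs(*GREEN,amin=10):
        P=s.at(b[0],z+42)
        if np.hypot(*(P[:2]-C0))<60: print(z,b[0].round(1),b[1],P.round(1))
    for b in t.blobs(*GREEN,amin=10):
        P=t.at(b[0],z+42)
        if np.hypot(*(P[:2]-C0))<60: print(z,'t',b[0].round(1),b[1],P.round(1))
E
```

```text
now [ 461.  -120.3    9.6] yaw 105.6 t 55.8 w 16.4 q [-0.31  0.09  2.18 -0.    0.87 -0.58]
R 139.2 phi 106.6 F [-4.9 -0.4 -0.1]
scene [227.1 253.4] 74 nearest [[223, 245], [224, 245], [223, 246], [225, 245]]
top [455.9 211.9] 95 nearest [[453, 222], [454, 222], [452, 221], [453, 221]]
106 [208.4 209.2] 63 [ 460.7 -239.1  148. ]
106 [228.7 218.6] 71 [ 525.8 -225.9  148. ]
106 [200.9 227. ] 78 [ 505.4 -288.7  148. ]
106 t [433.  234.6] 36 [ 528.9 -223.2  148. ]
106 t [424.7 234.7] 16 [ 527.  -205.2  148. ]
106 t [440.9 237.1] 10 [ 524.8 -240.3  148. ]
106 t [446.5 238.9] 18 [ 522.  -252.4  148. ]
106 t [454.1 240.7] 18 [ 519.5 -268.8  148. ]
106 t [427.5 242.6] 10 [ 510.3 -211.6  148. ]
106 t [435.9 245. ] 15 [ 506.7 -229.7  148. ]
106 t [465.6 247.6] 90 [ 506.8 -293.5  148. ]
106 t [449.2 247.5] 13 [ 504.  -258.2  148. ]
106 t [448.1 258.6] 61 [ 479.9 -256.3  148. ]
106 t [431.7 258.5] 13 [ 477.2 -221.3  148. ]
106 t [441.6 267.4] 37 [ 460.1 -242.5  148. ]
106 t [456.7 262.4] 11 [ 473.6 -274.5  148. ]
106 t [452.2 266.9] 13 [ 463.2 -265.   148. ]
106 t [448.9 274.7] 17 [ 446.3 -258.1 
[... 951 characters left out ...]
.9  154. ]
112 t [433.  234.6] 36 [ 527.9 -221.4  154. ]
112 t [424.7 234.7] 16 [ 526.1 -203.6  154. ]
112 t [440.9 237.1] 10 [ 523.9 -238.4  154. ]
112 t [446.5 238.9] 18 [ 521.1 -250.4  154. ]
112 t [454.1 240.7] 18 [ 518.6 -266.7  154. ]
112 t [427.5 242.6] 10 [ 509.5 -210.   154. ]
112 t [435.9 245. ] 15 [ 505.9 -227.9  154. ]
112 t [465.6 247.6] 90 [ 506.  -291.2  154. ]
112 t [449.2 247.5] 13 [ 503.2 -256.2  154. ]
112 t [448.1 258.6] 61 [ 479.3 -254.3  154. ]
112 t [431.7 258.5] 13 [ 476.6 -219.5  154. ]
112 t [441.6 267.4] 37 [ 459.6 -240.6  154. ]
112 t [456.7 262.4] 11 [ 473.  -272.4  154. ]
112 t [452.2 266.9] 13 [ 462.7 -263.   154. ]
112 t [448.9 274.7] 17 [ 445.9 -256.1  154. ]
```

Run:
```python
from h import *
from scipy.optimize import least_squares
s=Cam('scene');t=Cam('top');w=Cam('wrist')
def fake(im,pos,rot):
    c=Cam.__new__(Cam);c.n='wrist';c.K=w.K;c.img=im
    M=np.array(read_camera('wrist')['mount']);T=q(rot).as_matrix();c.R=T@M[:3,:3];c.o=np.array(pos)+T@M[:3,3];return c
def qy(y): a=np.radians(y)/2; return [0,np.cos(a),np.sin(a),0]
A=fake(cv2.imread('pics/w6.png'),(527.4,-227.2,159.5),qy(-19.4))
B=fake(cv2.imread('pics/m7.png')[:400,:640],(464.1,-241.5,169.1),qy(-19.5))
obs=[]
for c in(A,B):
    for b in c.blobs(*RED,amin=60):
        if np.hypot(*(c.at(b[0],120)[:2]-[575,-280]))<45:
            ys,xs=np.nonzero(b[2]);r=ys.max()+.5;p=(xs[ys>ys.max()-6].mean(),r);print(b[0],b[1],p,"w",np.ptp(xs[ys==ys.max()-6])+1,c.at(p,121));obs.append((c,p))
# self calibration of A,B,s with known pads (B: three caps at z148 -> seen xy)
print("tri AB",tri(*obs[0],*obs[1]),"A-s",tri(*obs[0],s,(223.8,244.8)),"B-s",tri(*obs[1],s,(223.8,244.8)))
for z in(116,118,120,122,124):print(z,s.at((223.8,244.8),z)[:2].round(1),A.at(obs[0][1],z)[:2].round(1),B.at(obs[1][1],z)[:2].round(1),t.at((453.7,222.4),z)[:2].round(1))
im=cv2.cvtColor(s.img,cv2.COLOR_BGR2HSV)[241:260,218:236];print(np.array2string(np.where((im[...,0]<9)|(im[...,0]>172),im[...,1],0),max_line_width=200))
```

```text
[361.76184032 105.67253045] 739 (np.float64(362.55102040816325), np.float64(139.5)) w 10 [ 566.06027345 -273.94787573  121.        ]
[313.5650289   35.34393064] 692 (np.float64(314.0), np.float64(64.5)) w 11 [ 565.65681195 -273.96180225  121.        ]
tri AB (array([ 565.87247495, -274.0490641 ,  119.62924412]), np.float64(0.08031180808677033)) A-s (array([ 566.62497084, -273.26837387,  122.20449951]), np.float64(1.361698458049768)) B-s (array([ 565.98255527, -273.16319587,  121.4330247 ]), np.float64(1.7497992068537087))
116 [ 560.8 -269.4] [ 565.4 -274.5] [ 566.4 -274.1] [ 566.1 -278.8]
118 [ 562.8 -270.5] [ 565.7 -274.3] [ 566.1 -274.1] [ 565.7 -278.1]
120 [ 564.9 -271.6] [ 565.9 -274.1] [ 565.8 -274. ] [ 565.3 -277.4]
122 [ 566.9 -272.7] [ 566.2 -273.8] [ 565.5 -273.9] [ 564.9 -276.7]
124 [ 569.  -273.8] [ 566.5 -273.6] [ 565.2 -273.9] [ 564.5 -276. ]
[[  5   0   5   5   5   5   0   0   5   5   4   4   4   0   4   4   0   0]
 [  4   5   5   0   0   0   0   0   0   0   4   0   2   0   0   0   6   0]
 [  6   0   0   0   0   0  12   7   0   0   0   0   0   0   6   6   8  12]
 [  0  
[... 493 characters left out ...]
106 108  30   0   0   0]
 [  0   0   0   0   0   0 152  70   0   0   0   0  75 162 118   0   0   0]
 [  0   0   0   0   0  81 140   0   0   0   0   0  62 171 166  62   0   0]
 [  0   0   0   0   0 119 164  58   0   0   0   0 118 179 165  42   0   0]
 [  0   0   0   0   0 121 162 156  96  64  70 114 166 180 156  26   0   0]
 [  0   0   0   0   0   0 157 174 167 162 173 178 171 170 171  63   0   0]
 [  0   0   0   0   0   0 129 155 159 161 164 159 158 166 180  80   0   0]
 [  0   0   0   0   0   0 126 153 148 149 149 152 160 168 165  71   0   0]
 [  0   0   0   0   0   0  90 149 157 155 156 160 166 157 111   0   0   0]
 [  0   0   0   0   0   0   0  92 128 137 141 133 126  87   0   0   0   0]]
```

>>> {"op": "move_arm", "data": {"moves": [0,-0.15,0,0,0,0,1,1,-0.15,0,0,0,0,1,2,-0.15,0,0,0,0,1,3,-0.15,0,0,0,0,1,4,-0.15,0,0,0,0,1,4,-0.15,0,0,0,0,1,4,-0.15,0,0,0,0,1]}}

```text
time_s: 57.02
tool_pos: [451.5, -82.3, 10.7]
tool_rot: [0.001, 0.605, 0.797, 0.0]
wrist_force: [-0.2, 0.4, -1.8]
gripper_width: 16.5
gripper_force: 60.4
```

Run:
```python
from h import *
where();plan(*[jp(p,178,11) for p in(116,126,136,146,156,164)],jp(169.5,174,11))
```

```text
R 178.4 phi 106.1 F [-0.2  0.4 -1.8]
now [451.5 -82.3  10.7] yaw 105.6 t 57.02 w 16.5 q [-0.23  0.05  2.22  0.    0.87 -0.51]
-> (np.float64(422.8), np.float64(-93.7), 11, 116) shift [-0.33 -3.07 -0.04] rv [  0.1   0.  -10.4]
-> (np.float64(396.2), np.float64(-109.7), 11, 126) shift [-1.15 -6.06 -0.04] rv [  0.1   0.  -20.4]
-> (np.float64(372.8), np.float64(-130.1), 11, 136) shift [-2.49 -8.86 -0.04] rv [  0.1   0.  -30.4]
-> (np.float64(353.2), np.float64(-154.2), 11, 146) shift [ -4.28 -11.4   -0.04] rv [  0.    0.  -40.4]
-> (np.float64(338.2), np.float64(-181.3), 11, 156) shift [ -6.49 -13.57  -0.04] rv [  0.    0.1 -50.4]
-> (np.float64(329.7), np.float64(-204.6), 11, 164) shift [ -8.5  -15.02  -0.04] rv [  0.    0.1 -58.4]
-> (np.float64(329.7), np.float64(-222.0), 11, 169.5) shift [-10.18 -15.49  -0.04] rv [  0.    0.1 -63.9]
```

>>> {"op": "move_arm", "data": {"moves": [-0.3,-3.1,0,0,0,-10.4,1,-1.1,-6.1,0,0,0,-20.4,1,-2.5,-8.9,0,0,0,-30.4,1,-4.3,-11.4,0,0,0,-40.4,1,-6.5,-13.6,0,0,0,-50.4,1,-8.5,-15,0,0,0,-58.4,1,-10.2,-15.5,0,0,0,-63.9,1,-10.2,-15.5,0,0,0,-63.9,1,-10.2,-15.5,0,0,0,-63.9,1,-10.2,-15.5,0,0,0,-63.9,1]}}

```text
time_s: 58.28
tool_pos: [328.8, -221.6, 10.2]
tool_rot: [-0.0, 0.092, 0.996, 0.0]
wrist_force: [-0.0, 0.2, -1.8]
gripper_width: 16.2
gripper_force: 60.3
```

Run:
```python
from h import *
where();plan(jp(169.5,174,11),jp(169.5,158,11),jp(169.5,138,11))
s=Cam('scene')
a=np.arange(60,-130,-1.);mp=np.array([[s.px((C0[0]+50*np.cos(t),C0[1]+50*np.sin(t),z)) for t in np.radians(a)] for z in np.arange(60,50,-1.)],np.float32)
g=cv2.remap(s.img,mp[...,0],mp[...,1],1).astype(int);m=g.mean(2).mean(0)
print([(int(a[i]),int(m[i:i+3].mean())) for i in range(0,len(a),3)])
```

```text
R 175.0 phi 169.4 F [-0.   0.2 -1.8]
now [ 328.8 -221.6   10.2] yaw 169.5 t 58.27 w 16.2 q [-0.66 -0.07  2.34  0.    0.87 -2.04]
-> (np.float64(329.7), np.float64(-222.0), 11, 169.5) shift [-0.1  -0.02 -0.08] rv [ 0. -0. -0.]
-> (np.float64(345.4), np.float64(-224.9), 11, 169.5) shift [-1.69 -0.02 -0.08] rv [ 0. -0. -0.]
-> (np.float64(365.1), np.float64(-228.6), 11, 169.5) shift [-3.7  -0.02 -0.08] rv [ 0. -0. -0.]
[(60, 90), (57, 88), (54, 88), (51, 90), (48, 98), (45, 109), (42, 121), (39, 132), (36, 135), (33, 131), (30, 130), (27, 129), (24, 129), (21, 130), (18, 133), (15, 129), (12, 119), (9, 108), (6, 102), (3, 104), (0, 102), (-3, 101), (-6, 103), (-9, 105), (-12, 108), (-15, 118), (-18, 113), (-21, 111), (-24, 115), (-27, 112), (-30, 110), (-33, 109), (-36, 109), (-39, 108), (-42, 109), (-45, 108), (-48, 104), (-51, 102), (-54, 96), (-57, 79), (-60, 73), (-63, 74), (-66, 78), (-69, 86), (-72, 96), (-75, 100), (-78, 97), (-81, 91), (-84, 87), (-87, 83), (-90, 82), (-93, 86), (-96, 94), (-99, 106), (-102, 119), (-105, 131), (-108, 144), (-111, 156), (-114, 162), (-117, 163), (-120, 160), (-123, 155), (-126, 148), (-129, 140)]
```

>>> {"op": "move_arm", "data": {"moves": [-0.5,0,-0.05,0,0,0,1,-1,0,-0.05,0,0,0,1,-1.5,0,-0.05,0,0,0,1,-1.9,0,-0.05,0,0,0,1,-1.9,0,-0.05,0,0,0,1]}}

```text
time_s: 58.95
tool_pos: [348.0, -225.9, 10.9]
tool_rot: [0.0, 0.092, 0.996, -0.0]
wrist_force: [-0.8, 0.3, -1.6]
gripper_width: 16.4
gripper_force: 60.3
```

>>> {"op": "move_arm", "data": {"moves": [-0.5,0,0,0,0,0,1,-1,0,0,0,0,0,1,-1.5,0,0,0,0,0,1,-1.8,0,0,0,0,0,1,-1.8,0,0,0,0,0,1]}}

```text
time_s: 59.58
tool_pos: [365.5, -229.1, 10.9]
tool_rot: [0.0, 0.092, 0.996, -0.0]
wrist_force: [0.5, 0.2, -1.8]
gripper_width: 16.3
gripper_force: 60.3
```

>>> {"op": "move_arm", "data": {"moves": [-0.06,1.32,0,0,0,5.5,1,-0.25,2.62,0,0,0,11,1,-0.57,3.91,0,0,0,16.5,1,-1,5.15,0,0,0,22,1,-1.55,6.35,0,0,0,27.5,1,-2.22,7.49,0,0,0,33,1,-2.99,8.56,0,0,0,38.5,1,-3.86,9.55,0,0,0,44,1,-4.82,10.46,0,0,0,49.5,1,-5.86,11.26,0,0,0,55,1,-6.98,11.97,0,0,0,60.5,1,-7.94,12.46,0,0,0,65,1]}}

```text
time_s: 61.08
tool_pos: [463.1, -120.6, 9.9]
tool_rot: [-0.003, 0.614, 0.789, -0.002]
wrist_force: [-6.3, -1.6, 0.2]
gripper_width: 16.5
gripper_force: 60.8
```

>>> {"op": "move_arm", "data": {"moves": [0,0,0,0,0,0,1,0,0,0,0,0,0,1]}}

```text
time_s: 61.32
tool_pos: [463.9, -120.6, 10.0]
tool_rot: [-0.002, 0.612, 0.791, -0.001]
wrist_force: [-4.7, 0.5, -1.1]
gripper_width: 16.5
gripper_force: 60.7
```

```bash
cat >> h.py <<'E'
def collar(s):
    a=np.arange(20,-110,-.5);mp=np.array([[s.px((C0[0]+50*np.cos(t),C0[1]+50*np.sin(t),z)) for t in np.radians(a)] for z in np.arange(60,50,-1.)],np.float32)
    m=cv2.remap(s.img,mp[...,0],mp[...,1],1).astype(int).mean(2).mean(0)
    print([(int(a[i]),int(m[i:i+6].mean())) for i in range(70,len(a)-5,6)])
def caps(s):
    ref=np.array([[464,-241],[528.8,-228.5],[508.8,-290.9]])
    for b in s.blobs(*GREEN,amin=10):
        for r in ref:
            zz=[z for z in np.arange(100,136,.1) if True]; 
            e=[np.hypot(*(s.at(b[0],z+42)[:2]-r)) for z in zz]; i=int(np.argmin(e))
            if e[i]<6: print("cap",b[0].round(1),"table z ~%.1f err %.1f"%(zz[i],e[i]))
E
python3 - <<'E'
from h import *
where();plan();s=Cam('scene');collar(s);caps(s)
E
```

```text
R 138.1 phi 105.5 F [-4.7  0.5 -1.1]
now [ 463.9 -120.6   10. ] yaw 104.5 t 61.33 w 16.5 q [-0.31  0.09  2.18 -0.    0.88 -0.56]
[(-15, 116), (-18, 115), (-21, 110), (-24, 116), (-27, 113), (-30, 111), (-33, 110), (-36, 109), (-39, 109), (-42, 108), (-45, 109), (-48, 106), (-51, 103), (-54, 97), (-57, 81), (-60, 71), (-63, 73), (-66, 77), (-69, 86), (-72, 95), (-75, 99), (-78, 97), (-81, 92), (-84, 87), (-87, 82), (-90, 82), (-93, 86), (-96, 96), (-99, 109), (-102, 121), (-105, 128)]
cap [208.3 207.7] table z ~113.0 err 0.6
cap [228.4 217.5] table z ~112.5 err 0.6
cap [200.6 225.8] table z ~112.8 err 0.4
```

>>> {"op": "move_arm", "data": {"moves": [0,-0.15,0,0,0,0,1,1,-0.15,0,0,0,0,1,2,-0.15,0,0,0,0,1,3,-0.15,0,0,0,0,1,4,-0.15,0,0,0,0,1,4,-0.15,0,0,0,0,1,4,-0.15,0,0,0,0,1]}}

```text
time_s: 62.25
tool_pos: [455.4, -82.6, 11.2]
tool_rot: [0.001, 0.612, 0.791, 0.0]
wrist_force: [0.1, -0.7, -2.0]
gripper_width: 16.7
gripper_force: 60.4
```

>>> {"op": "move_arm", "data": {"moves": [-0.3,-3.1,0,0,0,-10.4,1,-1.1,-6.1,0,0,0,-20.4,1,-2.5,-8.9,0,0,0,-30.4,1,-4.3,-11.4,0,0,0,-40.4,1,-6.5,-13.6,0,0,0,-50.4,1,-8.5,-15,0,0,0,-58.4,1,-10.4,-15.6,0,0,0,-65,1,-10.4,-15.6,0,0,0,-65,1,-10.4,-15.6,0,0,0,-65,1,-10.4,-15.6,0,0,0,-65,1]}}

```text
time_s: 63.5
tool_pos: [329.5, -221.7, 10.7]
tool_rot: [-0.0, 0.092, 0.996, 0.0]
wrist_force: [-0.2, -0.0, -1.7]
gripper_width: 16.6
gripper_force: 60.3
```

Run:
```python
from h import *
where();plan(jp(169.5,175,11),jp(169.5,138,11))
```

```text
R 174.3 phi 169.4 F [-0.2 -0.  -1.7]
now [ 329.5 -221.7   10.7] yaw 169.5 t 63.5 w 16.6 q [-0.66 -0.07  2.34  0.    0.87 -2.04]
-> (np.float64(328.7), np.float64(-221.8), 11, 169.5) shift [ 0.08 -0.03 -0.03] rv [ 0. -0. -0.]
-> (np.float64(365.1), np.float64(-228.6), 11, 169.5) shift [-3.63 -0.03 -0.03] rv [ 0. -0. -0.]
```

>>> {"op": "move_arm", "data": {"moves": [-0.5,0,-0.03,0,0,0,1,-1,0,-0.03,0,0,0,1,-1.5,0,-0.03,0,0,0,1,-1.9,0,-0.03,0,0,0,1,-1.9,0,-0.03,0,0,0,1]}}

```text
time_s: 64.12
tool_pos: [348.6, -226.0, 11.2]
tool_rot: [0.0, 0.092, 0.996, 0.0]
wrist_force: [-1.1, 0.3, -2.2]
gripper_width: 16.8
gripper_force: 60.3
```

>>> {"op": "move_arm", "data": {"moves": [-0.5,0,0,0,0,0,1,-1,0,0,0,0,0,1,-1.5,0,0,0,0,0,1,-1.7,0,0,0,0,0,1,-1.7,0,0,0,0,0,1]}}

```text
time_s: 64.75
tool_pos: [365.1, -229.0, 11.1]
tool_rot: [-0.0, 0.092, 0.996, 0.0]
wrist_force: [0.5, -0.1, -2.1]
gripper_width: 16.5
gripper_force: 60.3
```

>>> {"op": "move_arm", "data": {"moves": [-0.06,1.32,0,0,0,5.5,1,-0.25,2.62,0,0,0,11,1,-0.57,3.91,0,0,0,16.5,1,-1,5.15,0,0,0,22,1,-1.55,6.35,0,0,0,27.5,1,-2.22,7.49,0,0,0,33,1,-2.99,8.56,0,0,0,38.5,1,-3.86,9.55,0,0,0,44,1,-4.82,10.46,0,0,0,49.5,1,-5.86,11.26,0,0,0,55,1,-6.98,11.97,0,0,0,60.5,1,-7.94,12.46,0,0,0,65,1]}}

```text
time_s: 66.25
tool_pos: [462.7, -120.4, 10.1]
tool_rot: [-0.003, 0.614, 0.789, -0.001]
wrist_force: [-5.9, -0.7, 0.1]
gripper_width: 16.2
gripper_force: 60.8
```

>>> {"op": "move_arm", "data": {"moves": [0,0,0,0,0,0,1,0,0,0,0,0,0,1]}}

```text
time_s: 66.5
tool_pos: [463.4, -120.4, 10.2]
tool_rot: [-0.002, 0.612, 0.791, -0.001]
wrist_force: [-6.0, 1.2, -1.0]
gripper_width: 16.7
gripper_force: 60.6
```

Run:
```python
from h import *
where();plan();s=Cam('scene');collar(s);caps(s)
```

```text
R 138.4 phi 105.7 F [-6.   1.2 -1. ]
now [ 463.4 -120.4   10.2] yaw 104.5 t 66.5 w 16.7 q [-0.31  0.09  2.18 -0.    0.88 -0.56]
[(-15, 120), (-18, 114), (-21, 108), (-24, 115), (-27, 113), (-30, 111), (-33, 110), (-36, 109), (-39, 109), (-42, 109), (-45, 107), (-48, 104), (-51, 102), (-54, 96), (-57, 80), (-60, 72), (-63, 73), (-66, 77), (-69, 86), (-72, 96), (-75, 99), (-78, 96), (-81, 91), (-84, 86), (-87, 82), (-90, 81), (-93, 84), (-96, 93), (-99, 106), (-102, 118), (-105, 127)]
cap [207.8 206.6] table z ~116.6 err 0.2
cap [228.2 216. ] table z ~116.8 err 0.7
cap [200.2 224.4] table z ~116.9 err 0.2
```

>>> {"op": "move_arm", "data": {"moves": [0,-0.15,0,0,0,0,1,1,-0.15,0,0,0,0,1,2,-0.15,0,0,0,0,1,3,-0.15,0,0,0,0,1,4,-0.15,0,0,0,0,1,4,-0.15,0,0,0,0,1]}}

```text
time_s: 67.3
tool_pos: [455.1, -81.6, 11.6]
tool_rot: [0.001, 0.612, 0.791, 0.001]
wrist_force: [0.6, 0.5, -2.4]
gripper_width: 16.5
gripper_force: 60.4
```

>>> {"op": "move_arm", "data": {"moves": [1,0,-3,0,0,-10,1,1,0,-5,0,0,-20,1,1,0,-5,0,0,-30,1,1,0,-5,0,0,-40,1,1,0,-5,0,0,-50,1,1,0,-5,0,0,-60,1,1,0,-5,0,0,-70,1,1,0,-5,0,0,-75.5,1,1,0,-5,0,0,-75.5,1,1,0,-5,0,0,-75.5,1]}}

```text
time_s: 68.55
tool_pos: [452.2, -73.0, 61.3]
tool_rot: [0.0, 0.001, 1.0, -0.0]
wrist_force: [-0.8, 0.2, -1.5]
gripper_width: 16.7
gripper_force: 60.4
```

Run:
```python
from h import *
plan((602,-120,60,180),(602,-147,20,180))
```

```text
now [452.2 -73.   61.3] yaw 179.9 t 68.55 w 16.7 q [-0.21 -0.02  2.19  0.    0.98 -1.78]
-> (602, -120, 60, 180) shift [-14.98  -4.67   0.14] rv [-0.   0.  -0.1]
-> (602, -147, 20, 180) shift [-14.99  -7.37   4.14] rv [-0.   0.  -0.1]
```

>>> {"op": "move_arm", "data": {"moves": [-3,-2,0,10,0,0,1,-6,-4,0,20,0,0,1,-9.8,-7.7,0,30,0,0,1,-9.8,-7.7,0,40,0,0,1,-9.8,-7.7,2,45,0,0,1,-9.8,-7.7,3.6,45,0,0,1,-9.8,-7.7,3.6,45,0,0,1,-9.8,-7.7,3.6,45,0,0,1,-9.8,-7.7,3.6,45,0,0,1,-9.8,-7.7,3.6,45,0,0,1]}}

```text
time_s: 69.8
tool_pos: [550.5, -150.4, 26.3]
tool_rot: [0.001, 0.001, 0.924, -0.382]
wrist_force: [-0.1, 0.1, -1.0]
gripper_width: 16.7
gripper_force: 60.4
```

Run:
```python
from h import *
plan(); w=Cam('wrist','w11'); print("cam",w.o.round(1))
for b in w.blobs((0,120,50),(8,255,255),amin=20): print("red",b[0].round(1),b[1])
for b in w.blobs(*GREEN,amin=40): print("green",b[0].round(1),b[1])
print("pred tip",w.px((566,-274,121)),"pad",w.px((529,-228.5,159)), "rim",w.px((558,-271,117.3)))
p=w.px((562,-272,119)).astype(int);x0,y0=int(np.clip(p[0]-80,0,480)),int(np.clip(p[1]-60,0,280))
cv2.imwrite('pics/w11c.png',cv2.resize(w.img[y0:y0+120,x0:x0+160],None,fx=5,fy=5,interpolation=2));print("crop",x0,y0)
```

```text
now [ 550.5 -150.4   26.3] yaw 179.9 t 69.8 w 16.7 q [ 0.17  0.38  2.04 -0.89  1.1  -0.81]
cam [479.8 -21.7 153.8]
red [ 99.9 117.1] 7460
red [161.2 212.1] 119
red [319.3 259. ] 5133
green [ 71.3 104.1] 486
green [ 76.6 165.8] 296
green [ 83.8 208.6] 521
pred tip [128.16689302 232.63097002] pad [ 76.91808406 212.17744191] rim [131.15770345 223.34338927]
crop 49 168
```

View pics/w11c.png

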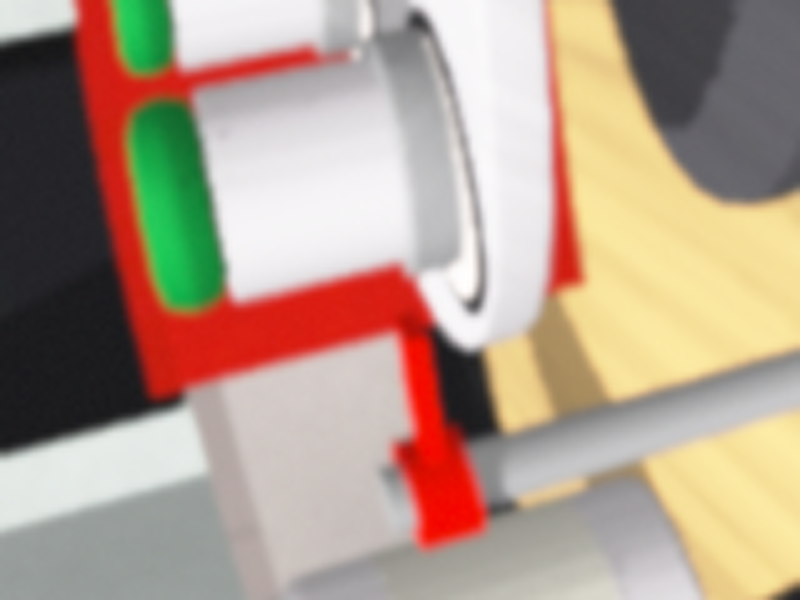

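Side view: green cap at crop (170,200), table rim edge at about (545,200), red finger with its tip at about (405–432,328), which is full px ≈ (129.7–135,233). Next, a differential height comparison from these.

Run:
```python
from h import *
w=Cam('wrist');print(w.o.round(1),w.st['tool_pos'].round(1))
hsv=cv2.cvtColor(w.img,cv2.COLOR_BGR2HSV)
# finger rows: print R channel/ V across columns for rows 228..258
for r in range(228,262,3): print(r,[tuple(int(v) for v in w.img[r,c][::-1]) for c in range(124,142,1)])
for r in (200,208,216): print("cap",r,[tuple(int(v) for v in w.img[r,c][::-1]) for c in range(70,82)])
# predictions
tip=np.array([566,-274]);d=(tip-C0)/np.linalg.norm(tip-C0);n=np.array([-d[1],d[0]])
for k in(0,10,20):
  for s_ in(4,-4):
    print("finger r+%d side %d"%(k,s_),[w.px((*(tip+d*k+n*s_),z)).round(1).tolist() for z in(117,119,121,123)])
th=np.radians(np.arange(0,360,5))
for z in(157.3,159.3,161.3):
    P=np.array([w.px((528.8+13.5*np.cos(a),-228.3+13.5*np.sin(a),z)) for a in th]);print("cap top",z,"min col",P[:,0].min().round(2),"at row",P[P[:,0].argmin(),1].round(1),[ (r,np.interp(r,*zip(*sorted([(p[1],p[0]) for p in P if p[0]<P[:,0].mean()]))).round(1)) for r in(200,208,216)])
```

```text
[479.6 -21.6 153.5] [ 550.3 -150.3   26.1]
228 [(218, 28, 19), (219, 28, 17), (219, 30, 19), (218, 31, 21), (216, 31, 21), (214, 29, 19), (214, 32, 21), (214, 35, 26), (218, 60, 55), (224, 118, 116), (237, 192, 193), (246, 236, 238), (248, 246, 247), (249, 247, 248), (247, 246, 247), (239, 237, 239), (210, 206, 208), (171, 167, 167)]
231 [(218, 30, 19), (219, 28, 19), (219, 27, 15), (215, 26, 15), (200, 21, 10), (187, 19, 9), (183, 19, 12), (188, 21, 14), (200, 25, 17), (211, 38, 29), (215, 77, 74), (222, 142, 142), (234, 206, 209), (244, 238, 239), (248, 246, 247), (248, 247, 248), (247, 245, 247), (241, 238, 240)]
234 [(217, 74, 70), (217, 86, 82), (218, 98, 93), (225, 98, 94), (226, 68, 63), (206, 29, 22), (182, 16, 8), (175, 16, 3), (170, 21, 15), (148, 24, 22), (110, 28, 29), (77, 37, 39), (86, 74, 76), (138, 134, 136), (200, 196, 199), (235, 233, 235), (246, 244, 245), (248, 246, 248)]
237 [(213, 198, 195), (213, 201, 198), (213, 197, 194), (223, 181, 176), (238, 132, 128), (243, 69, 62), (241, 26, 7), (240, 11, 0), (240, 12, 0), (230, 14, 0), (189, 22, 14), (114, 26, 26), (50,
[... 3031 characters left out ...]
24.6, 230.7]]
finger r+10 side 4 [[135.0, 244.1], [132.9, 244.7], [130.7, 245.2], [128.5, 245.8]]
finger r+10 side -4 [[132.6, 238.6], [130.5, 239.2], [128.4, 239.7], [126.2, 240.3]]
finger r+20 side 4 [[136.6, 253.3], [134.5, 253.9], [132.4, 254.5], [130.2, 255.1]]
finger r+20 side -4 [[134.2, 247.8], [132.1, 248.3], [130.0, 248.9], [127.9, 249.5]]
cap top 157.3 min col 75.0 at row 190.3 [(200, np.float64(76.6)), (208, np.float64(78.3)), (216, np.float64(78.9))]
cap top 159.3 min col 72.1 at row 191.2 [(200, np.float64(73.8)), (208, np.float64(74.8)), (216, np.float64(76.3))]
cap top 161.3 min col 69.21 at row 191.8 [(200, np.float64(71.0)), (208, np.float64(72.8)), (216, np.float64(73.1))]
```

Run:
```python
from h import *
plan((500,-100,50,180),(452,-73,61,180),(365,-130,40,180),jp(169.5,175,11))
```

```text
now [ 550.2 -150.2   25.9] yaw 179.9 t 69.9 w 16.8 q [ 0.18  0.38  2.04 -0.89  1.1  -0.81]
-> (500, -100, 50, 180) shift [ 5.02  1.84 -5.26] rv [-45.    0.   -0.1]
-> (452, -73, 61, 180) shift [ 9.82  2.96 -7.95] rv [-45.    0.   -0.1]
-> (365, -130, 40, 180) shift [18.52  0.4  -2.43] rv [-45.    0.   -0.1]
-> (np.float64(328.7), np.float64(-221.8), 11, 169.5) shift [22.14 -4.05  6.11] rv [-44.8   4.2   9.9]
```

>>> {"op": "move_arm", "data": {"moves": [2,0.8,-2.5,-10,0,0,1,4,1.6,-4.5,-20,0,0,1,5.5,1.9,-5.8,-30,0,0,1,9.8,3,-8,-40,0,0,1,9.8,3,-8,-45,0,0,1,14,1.7,-5,-45,0,0,1,18.5,0.4,-2.4,-45,0,0,1,20.5,-2,1,-44.9,2.1,5,1,22.1,-4.1,6.1,-44.8,4.2,9.9,1,22.1,-4.1,6.1,-44.8,4.2,9.9,1,22.1,-4.1,6.1,-44.8,4.2,9.9,1,22.1,-4.1,6.1,-44.8,4.2,9.9,1]}}

```text
time_s: 71.4
tool_pos: [329.2, -221.3, 11.4]
tool_rot: [-0.001, 0.091, 0.996, -0.001]
wrist_force: [-0.7, -0.0, -1.5]
gripper_width: 16.2
gripper_force: 60.4
```

Run:
```python
from h import *
where();plan(jp(169.5,175,11),jp(169.5,138,11))
```

```text
R 174.6 phi 169.3 F [-0.7 -0.  -1.5]
now [ 329.2 -221.3   11.4] yaw 169.6 t 71.4 w 16.2 q [-0.65 -0.07  2.34 -0.    0.87 -2.04]
-> (np.float64(328.7), np.float64(-221.8), 11, 169.5) shift [ 0.04 -0.05  0.04] rv [-0.1 -0.1  0.1]
-> (np.float64(365.1), np.float64(-228.6), 11, 169.5) shift [-3.66 -0.06  0.03] rv [-0.1 -0.1  0.1]
```

>>> {"op": "move_arm", "data": {"moves": [-0.5,-0.05,0,0,0,0,1,-1,-0.05,0,0,0,0,1,-1.5,-0.05,0,0,0,0,1,-1.9,-0.05,0,0,0,0,1,-1.9,-0.05,0,0,0,0,1]}}

```text
time_s: 72.03
tool_pos: [347.8, -226.1, 11.0]
tool_rot: [-0.001, 0.091, 0.996, -0.001]
wrist_force: [0.9, -0.6, -2.2]
gripper_width: 16.5
gripper_force: 60.4
```

>>> {"op": "move_arm", "data": {"moves": [-0.5,0,0,0,0,0,1,-1,0,0,0,0,0,1,-1.5,0,0,0,0,0,1,-1.7,0,0,0,0,0,1,-1.7,0,0,0,0,0,1]}}

```text
time_s: 72.65
tool_pos: [364.2, -229.1, 11.0]
tool_rot: [-0.001, 0.092, 0.996, -0.001]
wrist_force: [-0.2, 0.1, -1.3]
gripper_width: 16.6
gripper_force: 60.4
```

>>> {"op": "move_arm", "data": {"moves": [-0.06,1.32,0,0,0,5.5,1,-0.25,2.62,0,0,0,11,1,-0.57,3.91,0,0,0,16.5,1,-1,5.15,0,0,0,22,1,-1.55,6.35,0,0,0,27.5,1,-2.22,7.49,0,0,0,33,1,-2.99,8.56,0,0,0,38.5,1,-3.86,9.55,0,0,0,44,1,-4.82,10.46,0,0,0,49.5,1,-5.57,11.05,0,0,0,53.5,1,-5.57,11.05,0,0,0,53.5,1,-5.57,11.05,0,0,0,53.5,1]}}

```text
time_s: 74.15
tool_pos: [436.8, -130.3, 9.9]
tool_rot: [-0.002, 0.53, 0.848, -0.002]
wrist_force: [-5.1, -1.3, -0.6]
gripper_width: 16.4
gripper_force: 60.6
```

Run:
```python
from h import *
where();plan();s=Cam('scene');collar(s);caps(s)
```

```text
R 139.0 phi 117.4 F [-5.1 -1.3 -0.6]
now [ 436.8 -130.3    9.9] yaw 116.0 t 74.15 w 16.4 q [-0.34  0.05  2.22 -0.    0.87 -0.79]
[(-15, 113), (-18, 114), (-21, 111), (-24, 111), (-27, 112), (-30, 112), (-33, 109), (-36, 105), (-39, 111), (-42, 104), (-45, 81), (-48, 74), (-51, 74), (-54, 76), (-57, 85), (-60, 100), (-63, 106), (-66, 103), (-69, 100), (-72, 95), (-75, 90), (-78, 87), (-81, 87), (-84, 88), (-87, 88), (-90, 89), (-93, 93), (-96, 100), (-99, 110), (-102, 121), (-105, 133)]
cap [207.6 205.5] table z ~120.0 err 0.0
cap [228.1 215. ] table z ~119.9 err 0.8
cap [200.  223.3] table z ~120.0 err 0.3
```

>>> {"op": "move_arm", "data": {"moves": [0,-0.15,0,0,0,0,1,1,-0.15,0,0,0,0,1,2,-0.15,0,0,0,0,1,3,-0.15,0,0,0,0,1,4,-0.15,0,0,0,0,1,4,-0.15,0,0,0,0,1]}}

```text
time_s: 74.95
tool_pos: [420.3, -94.3, 10.9]
tool_rot: [-0.0, 0.529, 0.848, -0.001]
wrist_force: [0.7, -0.2, -1.3]
gripper_width: 16.2
gripper_force: 60.4
```

>>> {"op": "move_arm", "data": {"moves": [1,0,-3,0,0,-10,1,1,0,-5,0,0,-20,1,1,0,-5,0,0,-30,1,1,0,-5,0,0,-40,1,1,0,-5,0,0,-50,1,1,0,-5,0,0,-64,1,1,0,-5,0,0,-64,1,1,0,-5,0,0,-64,1,1,0,-5,0,0,-64,1]}}

```text
time_s: 76.08
tool_pos: [416.1, -86.2, 60.8]
tool_rot: [-0.001, 0.001, 1.0, -0.001]
wrist_force: [-0.2, 0.8, -2.9]
gripper_width: 16.4
gripper_force: 60.4
```

Run:
```python
from h import *
plan((550.3,-150.3,60,180),(550.3,-150.3,26,180))
```

```text
now [416.1 -86.2  60.8] yaw 179.9 t 76.08 w 16.4 q [-0.26 -0.09  2.25 -0.    0.99 -1.83]
-> (550.3, -150.3, 60, 180) shift [-13.42  -6.39   0.08] rv [-0.1 -0.1 -0.1]
-> (550.3, -150.3, 26, 180) shift [-13.43  -6.39   3.48] rv [-0.1 -0.1 -0.1]
```

>>> {"op": "move_arm", "data": {"moves": [-5,-2,0,10,0,0,1,-9,-4,0,20,0,0,1,-13.4,-6.4,0,30,0,0,1,-13.4,-6.4,0,40,0,0,1,-13.4,-6.4,2,45,0,0,1,-13.4,-6.4,3.5,45,0,0,1,-13.4,-6.4,3.5,45,0,0,1,-13.4,-6.4,3.5,45,0,0,1,-13.4,-6.4,3.5,45,0,0,1,-13.4,-6.4,3.5,45,0,0,1]}}

```text
time_s: 77.32
tool_pos: [550.4, -150.8, 26.7]
tool_rot: [0.0, 0.001, 0.924, -0.383]
wrist_force: [-0.3, -0.3, -2.6]
gripper_width: 16.7
gripper_force: 60.4
```

```bash
cat > lvl.py <<'E'
from h import *
w=Cam('wrist','w12');I=w.img.astype(float)
print(w.st['tool_pos'].round(1))
def cross(v,lvl,up,c0):
    for i in range(len(v)-1):
        if (v[i]-lvl)*(v[i+1]-lvl)<=0 and (v[i+1]>v[i])==up: return c0+i+(lvl-v[i])/(v[i+1]-v[i])
tip=np.array([566,-274]);d=(tip-C0)/np.linalg.norm(tip-C0);n=np.array([-d[1],d[0]])
def edge(z,s,r):
    P=np.array([w.px((*(tip+d*k+n*s),z)) for k in range(-5,40,3)]);return np.interp(r,P[:,1],P[:,0])
G=[]
for r in(240,243,246,249):
    a=cross(I[r,122:138,1],100,False,122); b=cross(I[r,130:145,2],130,False,130)
    za=np.interp(-a,[-edge(z,-4,r) for z in(116,126)],[116,126]);zb=np.interp(-b,[-edge(z-4,4,r) for z in(116,126)],[116,126])
    print(r,"top edge",round(a,2),"z %.2f"%za,"bottom",round(b,2),"z %.2f"%zb);G+=[za,zb]
th=np.radians(np.arange(0,360,2))
H=[]
for xy in((528.8,-228.3),):
  for r in(200,206,212,216):
    c=cross(I[r,60:84,1]-I[r,60:84,2]*0,100,True,60)
    def cap(z):
        P=np.array([w.px((xy[0]+13.5*np.cos(a),xy[1]+13.5*np.sin(a),z)) for a in th]);P=P[P[:,0]<P[:,0].mean()];P=P[P[:,1].argsort()];return np.interp(r,P[:,1],P[:,0])
    z=np.interp(-c,[-cap(z) for z in(155,167)],[155,167])-42;print("cap",r,round(c,2),"table %.2f"%z);H.append(z)
print("finger %.2f table %.2f"%(np.mean(G),np.mean(H)))
# table rim: profile along image row through the rim nearest gauge and predicted rim/side columns
for r in(205,212,218):
    print("row",r,[int(v) for v in I[r,138:166].mean(1)])
    for z in(120.5,112.5):
        P=np.array([w.px((C0[0]+60*np.cos(a),C0[1]+60*np.sin(a),z)) for a in th]);far=P[np.sin(th)<-.0];near=P[(np.cos(th)>0)]
        k=[(i) for i in range(len(th)) if (P[i,1]-r)*(P[(i+1)%len(th),1]-r)<=0];print(z,[(int(np.degrees(th[i])),P[i].round(1).tolist()) for i in k])
E
python3 lvl.py
```

```text
[ 550.4 -150.8   26.7]
240 top edge 129.98 z 120.35 bottom 136.06 z 120.30
243 top edge 130.41 z 120.42 bottom 136.48 z 120.35
246 top edge 130.98 z 120.37 bottom 137.08 z 120.24
249 top edge 131.34 z 120.53 bottom 137.44 z 120.36
cap 200 69.69 table 121.13
cap 206 70.73 table 121.28
cap 212 71.8 table 120.31
cap 216 72.61 table 120.09
finger 120.37 table 120.70
row 205 [213, 186, 220, 243, 248, 248, 245, 242, 241, 240, 240, 238, 238, 237, 236, 233, 221, 182, 134, 97, 88, 87, 88, 93, 122, 165, 199, 210]
120.5 [(64, [141.0, 206.3]), (320, [121.5, 205.0])]
112.5 [(62, [153.6, 206.2]), (322, [130.6, 204.9])]
row 212 [240, 228, 192, 220, 243, 248, 245, 240, 238, 237, 237, 236, 236, 235, 235, 233, 221, 185, 136, 98, 86, 85, 83, 85, 92, 119, 163, 197]
120.5 [(58, [141.3, 214.1]), (326, [123.2, 210.6])]
112.5 [(56, [153.6, 213.6]), (328, [132.4, 210.3])]
row 218 [243, 242, 203, 179, 227, 245, 244, 239, 236, 236, 235, 234, 233, 232, 231, 225, 202, 157, 113, 89, 83, 85, 84, 85, 86, 91, 116, 157]
120.5 [(54, [141.4, 218.7]), (334, [125.5, 217.4])]
112.5 [(50, [153.3, 219.9]), (336, [134.9, 216.9])]
```

```bash
cat > rim.py <<'E'
from h import *
w=Cam('wrist');I=w.img.astype(float);print(w.st['tool_pos'].round(1))
def rimcols(z,r,Rr=60,c=C0):
    th=np.radians(np.arange(-90,91,1));P=np.array([w.px((c[0]+Rr*np.cos(a),c[1]+Rr*np.sin(a),z)) for a in th])
    out=[]
    for i in range(len(th)-1):
        if (P[i,1]-r)*(P[i+1,1]-r)<0:
            f=(r-P[i,1])/(P[i+1,1]-P[i,1]);out.append((round(P[i,0]+f*(P[i+1,0]-P[i,0]),2),int(np.degrees(th[i]))))
    return out, P[:,1].max()
for r in range(216,240,2):
    g=I[r,112:160]; print(r,"G",[int(v) for v in g[:34,1]])
    print("   z120.5",rimcols(120.5,r),"z112.5",rimcols(112.5,r))
E
python3 rim.py
```

```text
[ 550.2 -150.7   26.5]
216 G [242, 241, 241, 241, 241, 240, 240, 239, 239, 239, 239, 238, 237, 235, 227, 216, 200, 191, 189, 190, 188, 187, 186, 185, 194, 227, 245, 235, 194, 214, 241, 245, 241, 236]
   z120.5 ([(np.float64(124.71), -28), (np.float64(141.03), 56)], np.float64(237.58964782821744)) z112.5 ([(np.float64(134.28), -26), (np.float64(153.19), 54)], np.float64(234.89125392248178))
218 G [239, 238, 238, 237, 237, 236, 236, 235, 234, 234, 233, 232, 231, 229, 223, 214, 198, 187, 184, 182, 182, 181, 179, 179, 190, 227, 246, 239, 191, 193, 233, 243, 240, 236]
   z120.5 ([(np.float64(125.42), -26), (np.float64(141.07), 54)], np.float64(237.58964782821744)) z112.5 ([(np.float64(135.09), -23), (np.float64(153.1), 52)], np.float64(234.89125392248178))
220 G [234, 233, 233, 231, 231, 230, 228, 227, 225, 223, 218, 212, 207, 208, 211, 205, 191, 180, 176, 175, 175, 175, 175, 179, 200, 234, 248, 241, 190, 175, 224, 240, 239, 235]
   z120.5 ([(np.float64(126.16), -23), (np.float64(141.09), 52)], np.float64(237.58964782821744)) z112.5 ([(np.float64(135.94), -21), (np.float64(152.97), 50)], 
[... 2371 characters left out ...]
94), 34)], np.float64(237.58964782821744)) z112.5 ([(np.float64(144.95), 8), (np.float64(149.31), 25)], np.float64(234.89125392248178))
236 G [33, 39, 48, 59, 72, 85, 99, 114, 129, 143, 153, 163, 177, 185, 189, 189, 166, 108, 44, 16, 19, 38, 86, 152, 213, 236, 242, 244, 241, 233, 220, 205, 194, 192]
   z120.5 ([(np.float64(134.47), 6), (np.float64(139.19), 28)], np.float64(237.58964782821744)) z112.5 ([], np.float64(234.89125392248178))
238 G [123, 135, 149, 163, 172, 180, 187, 193, 197, 200, 201, 202, 203, 203, 201, 197, 177, 122, 58, 19, 8, 13, 30, 58, 97, 131, 160, 183, 182, 158, 132, 116, 106, 120]
   z120.5 ([], np.float64(237.58964782821744)) z112.5 ([], np.float64(234.89125392248178))
```

Run:
```python
from h import *
plan((520,-100,60,180),(500,-45,60,180)); t=Cam('top')
print([t.at(p,2).round(0).tolist() for p in((317,195),(367,195),(367,288),(317,288))])
```

```text
now [ 550.1 -150.6   26.3] yaw 179.9 t 77.42 w 16.5 q [ 0.18  0.38  2.04 -0.89  1.1  -0.81]
-> (520, -100, 60, 180) shift [ 3.01  1.19 -5.96] rv [-45.  -0.  -0.]
-> (500, -45, 60, 180) shift [ 5.02  5.07 -9.85] rv [-45.  -0.  -0.]
[[631.0, 42.0, 2.0], [643.0, -90.0, 2.0], [404.0, -104.0, 2.0], [393.0, 20.0, 2.0]]
```

>>> {"op": "move_arm", "data": {"moves": [1,0.4,-2,-10,0,0,1,2,0.8,-4,-20,0,0,1,3,1.2,-6,-30,0,0,1,4,3,-8,-40,0,0,1,5,5,-9.8,-45,0,0,1,5,5,-9.8,-45,0,0,1,5,5,-9.8,-45,0,0,1,5,5,-9.8,-45,0,0,1,5,5,-9.8,-45,0,0,1]}}

```text
time_s: 78.6
tool_pos: [500.0, -45.4, 59.2]
tool_rot: [-0.001, -0.0, 1.0, -0.001]
wrist_force: [0.3, 0.7, -1.3]
gripper_width: 16.7
gripper_force: 60.4
```

Run:
```python
from h import *
plan((500,-40,-20,180),(500,-40,-31,180))
```

```text
now [500.  -45.4  59.2] yaw -180.0 t 78.6 w 16.7 q [-0.14  0.06  2.1  -0.    0.98 -1.71]
-> (500, -40, -20, 180) shift [-0.02  0.55  7.92] rv [-0.1 -0.1  0. ]
-> (500, -40, -31, 180) shift [-0.02  0.55  9.02] rv [-0.1 -0.1  0. ]
```

>>> {"op": "move_arm", "data": {"moves": [0,0.5,3,0,0,0,1,0,0.5,6,0,0,0,1,0,0.5,7.9,0,0,0,1,0,0.5,8.6,0,0,0,1,0,0.5,8.8,0,0,0,1,0,0.5,8.8,0,0,0,1,0,0.5,8.8,0,0,0,1]}}

```text
time_s: 79.47
tool_pos: [500.7, -40.9, -27.6]
tool_rot: [0.0, 0.0, 1.0, -0.001]
wrist_force: [-0.2, -0.4, -2.0]
gripper_width: 16.9
gripper_force: 60.4
```

>>> {"op": "move_arm", "data": {"moves": [0,0,0.1,0,0,0,1,0,0,0.2,0,0,0,1,0,0,0.2,0,0,0,1]}}

```text
time_s: 79.85
tool_pos: [499.6, -40.7, -30.6]
tool_rot: [-0.001, 0.0, 1.0, -0.001]
wrist_force: [-0.3, 0.1, -1.3]
gripper_width: 16.8
gripper_force: 60.4
```

>>> {"op": "move_arm", "data": {"moves": [0,0,0.05,0,0,0,1,0,0,0.1,0,0,0,1,0,0,0.1,0,0,0,4.5,0,0,0.1,0,0,0,4.5,0,0,0.1,0,0,0,4.5,0,0,-3,0,0,0,4.5,0,0,-9,0,0,0,4.5,0,0,-15,0,0,0,4.5,0,0,-20,0,0,0,4.5,0,0,-20,0,0,0,4.5,0,0,-20,0,0,0,4.5]}}

```text
time_s: 81.22
tool_pos: [499.7, -40.4, 169.1]
tool_rot: [-0.001, 0.0, 1.0, -0.001]
wrist_force: [0.1, -0.5, -0.9]
gripper_width: 44.5
gripper_force: 0.0
```

Run:
```python
from h import *
plan();w=Cam('wrist');t=Cam('top');s=Cam('scene');bar(w);bar(t);caps(s);collar(s)
for nm,c in(("green",GREEN),("orange",ORANGE)):
    for b in t.blobs(*c):
        P=t.at(b[0],62 if nm=="orange" else 162.5)
        if b[1]<130: print(nm,b[0].round(1),b[1],P.round(1))
```

```text
now [499.7 -40.4 169.1] yaw 180.0 t 81.22 w 44.5 q [-0.13 -0.05  1.99 -0.    1.2  -1.7 ]
wrist bar [319.  178.2] [499.6 -40.4] ang 180.0 LxW 72 20
wrist bar [ 97.4 283.1] [ 656.3 -378.7] ang 165.7 LxW 70 36
top bar [455.3 212.6] [ 610.4 -314.6] ang 167.4 LxW 53 19
cap [207.6 205.5] table z ~120.0 err 0.0
cap [228.1 215. ] table z ~119.9 err 0.8
cap [200.  223.3] table z ~120.0 err 0.3
[(-15, 113), (-18, 114), (-21, 111), (-24, 111), (-27, 113), (-30, 112), (-33, 109), (-36, 105), (-39, 111), (-42, 104), (-45, 82), (-48, 74), (-51, 74), (-54, 77), (-57, 85), (-60, 100), (-63, 106), (-66, 102), (-69, 99), (-72, 95), (-75, 90), (-78, 87), (-81, 86), (-84, 87), (-87, 88), (-90, 90), (-93, 94), (-96, 100), (-99, 110), (-102, 120), (-105, 132)]
green [299.5  88. ] 18 [847.  100.2 162.5]
green [498.8 128. ] 50 [ 785.  -364.3  162.5]
green [333.5 159.6] 37 [676.3   5.9 162.5]
green [294.5 165.1] 117 [655.8  91.8 162.5]
green [392.6 169.2] 19 [ 665.3 -126.9  162.5]
green [416.5 172.6] 60 [ 661.9 -180.1  162.5]
green [432.4 173.4] 32 [ 663.  -215.3  162.5]
green [377.1 173.4] 17 [652.4 -93.2 1
[... 2597 characters left out ...]
[339.9 366.5] 17 [248.9 -41.4 162.5]
green [350.1 376.1] 33 [233.4 -62.5 162.5]
green [373.1 370.3] 30 [ 247.9 -106.8  162.5]
green [335.7 375.8] 27 [231.5 -34.3 162.5]
green [280.5 378.8] 46 [216.4  72.8 162.5]
green [313.1 376.5] 26 [226.1   9.6 162.5]
green [376.2 380.6] 42 [ 229.9 -113.7  162.5]
green [339.5 381.5] 22 [222.  -42.6 162.5]
green [412.1 382.1] 37 [ 233.6 -183.4  162.5]
green [361.6 385. ] 16 [219.5 -85.9 162.5]
green [386.4 389.3] 122 [ 216.2 -134.3  162.5]
green [424.3 383.1] 15 [ 233.8 -207.1  162.5]
green [278.7 386.7] 39 [202.   74.6 162.5]
green [367.5 388.6] 22 [214.1 -97.8 162.5]
green [422.7 391.3] 19 [ 219.  -204.5  162.5]
green [277.6 396.8] 22 [184.1  74.6 162.5]
```

```bash
python3 -c "
from h import *
print(job.hand_in())"
```

```text
the job is handed in; nothing more can be done
None
```

The job is handed in at 81 s: three green pads on their circles, the orange pad left in the carousel, the table within about 0.5 mm of the gauge finger by camera, and the bar flat with its handle on the mat.

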